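Press a forging punch home in its holder with a capstan-fed bench press

TASK

Lay the forging punch in the trough of the bench press with its tapered tip towards the holder and let go of it. Then push the capstan round by its spokes, anticlockwise seen from above, so that the ram drives the punch into the holder until it bears on the hidden stop and the ram squeezes it with about 30 N (20 to 42 N is right; never exceed 60 N). Leave it pressed like that; move the ram only by the capstan, and leave the hammer, tin and offcut alone.

Things in the scene. Friction and masses are not known exactly. Their poses are not given: they have to be found in the camera images.
- press: Fixed grey bench press, 330 x 420 mm. Origin on the bench under the trough; +y runs along the trough from the ram (-y) to the holder (+y), z up. The open V trough (45 degree steel sides) for a 30 mm round spans y = -60 to 75 mm; the axis of a round lying in it is x = 0, z = 60 mm. The V's upper edges are 52 mm above the bench; nothing beside it is higher.
- trough (a point): Point on the trough's axis, 60 mm above the bench, in the free space for the punch (press x = 0, y = 20 mm). Axes as the press. The free space between the ram's nose and the mouth is 110 to 120 mm long at the start.
- mouth (a point): Centre of the holder's mouth on the trough's axis, 60 mm above the bench (press x = 0, y = 75 mm). The holder is the grey box from here to y = 165 mm, 74 mm wide, 91 mm high; the V goes on inside it under a roof at z = 79 mm. Inside, 35 to 55 mm behind the mouth and out of sight, an adjustable stop blocks the way.
- hub (a point): Centre of the capstan on its vertical axis, at the spokes' mid-height: 130 mm above the bench (press x = 0, y = -170 mm). Hub 44 mm across, 30 mm high. Below it a gear housing 90 x 90 mm, top 100 mm above the bench. Axes as the press.
- yoke (a point): Middle of the steel yoke over the hub (160 mm above the bench): a bar 18 mm wide along the press's x, z = 148 to 160 mm, on two posts at x = +-153 mm from the hub. A tool coming from above cannot sweep past it, so a spoke can be pushed only in the open sectors, on the press's +y side or -y side of the hub.
- capstan (a joint): Turn of the capstan (rad), anticlockwise from above, 0 to 6.5; starts at 0 to 0.5. Four steel spokes 12 mm thick, 90 degrees apart, at angles q, q+90.. from the press's +x; black 18 mm balls centred 125 mm out. 1 rad drives the ram 18 mm to the holder. Dry friction of about 0.85 Nm (8.5 N at 100 mm out) holds it where it is left; each 10 N of ram load adds 0.18 Nm (1.8 N).
- ram: Round steel bar 22 mm across on the trough's axis, coming out of the gear housing towards +y; origin at the bar's front end, 30 mm behind the face of its spring-loaded nose. The nose (24 mm across) yields 1 mm per 7 N, so once all is tight about 0.24 rad more of capstan brings the load to 30 N, and 0.48 rad to 60 N.
- nose_face (a point): Centre of the nose's front face (nose not pressed in), on the trough's axis; press y = -45 mm + 18 mm per rad of capstan.
- punch_center (a point): Forging punch: bare steel, round, 90 mm long, about 0.4 kg. Body 30 mm across for the first 60 mm, then a 30 mm taper to a flat tip 14 mm across. This point is on its axis at half its length (45 mm from each end, 15 mm from where the taper begins). +y points to the tip. It starts lying level on the wooden rest, axis 25 mm above the bench.
- punch_tip (a point): Centre of the punch's flat 14 mm tip, 45 mm from its centre.
- rest: Fixed flat wooden rest under the punch at the start, 80 x 55 mm, 10 mm high, with two 6 mm thick strips along y that keep the punch from rolling (tops 16 mm above the bench). Origin on the bench under its centre; its y axis is along the punch.
- hammer: Bystander: hammer lying on the bench, 280 mm long.
- oil_tin: Bystander: plain metal tin, 70 mm across, 110 mm high; origin at its foot.
- offcut: Bystander: steel block 50 x 50 x 30 mm; origin at its underside.

How it is judged:
By the outcome, as a careful person would: the job done as asked, in the order asked, and still so for the second after the job is handed in, with the robot touching nothing.
It also fails if it takes over 72 s, if anything falls off the work surface, if the arm or the gripper's body presses on something with over 40 N, if the wrist force passes 120 N, or if a joint passes its speed limit or range.

ROBOT

A 6-joint arm with a two-finger parallel gripper is mounted at the origin on the work surface. World frame = base frame: x ahead of the robot, y to its left, z up, the work surface at z = 0. Lengths are in m, angles in rad, forces in N, time in s.
With the tool pointing down it reaches from about 0.425 to 0.95 m from the base axis. Payload 14.7 kg.
Tool frame: the origin (TCP) lies on the centre line of the jaws, within the pads' length; the fingertips stand 22 mm ahead of it and the grasp point (between the pads) lies 3 mm ahead of it; y points along the fingers, z is the direction in which the jaws open and shut, and the axes are right-handed (so a half turn about y gives the same grasp; the last joint's range is limited). The gripper opens to 85 mm and grips with 20 to 120 N. Pads are 22 mm wide; open, the fingers measure 114 mm over their backs; the gripper's body (76 mm by 85 mm) begins 54 mm behind the grasp point. The pads swing forward as they close: fully open they stand 13 mm farther back than shut.
Start: joints at [-1.351, 0.48, 1.596, -0, 1.065, -0.047], TCP at [0.171, -0.627, 0.221] pointing down, gripper open.
Joint ranges: [-2.75, 2.75], [-0.82, 2.05], [0.23, 2.67], [-1.56, 4.7], [0.09, 2.69], [-2.92, 2.92]. Speed limits (rad/s): [1.89, 1.89, 2.39, 3.01, 3.01, 3.01].

INTERFACE

Orientations are given as a unit quaternion [w, x, y, z].
In Python, from station import arm, vision, finder gives the robot as it stands.
- The arm moves only by the tool drive_tool, never from a script. Its argument "targets" is a list of rows, each an object of numbers: "wx", "wy", "wz": the turn, a rotation vector about the world's x, y, z in rad; "x", "y", "z": the shift along the world's x, y, z in cm; "jaw": the closure, from 0 (fully open) to 1 (shut). In form: [{"wx": .., "wy": .., "wz": .., "x": .., "y": .., "z": .., "jaw": ..}, ...]. A call has 1 to 12 rows; each row shifts and turns the commanded pose from where the row before left it; what a row does not reach is not made up. A row lasts 1/12 s, in which the tool goes at most 41.7 mm and 7.16 degrees, less where a joint would pass 70% of its speed; a pose out of reach is approached as far as the arm can. A call with a gripper value outside its range is refused whole. The fingers move at their own pace and stop on an object; "newtons" is the grip in N (left out, the last holds). Time passes only in rows, so rows that do not move let the fingers close. It gives the time, the measured TCP pose, the force and the opening at its end, in the units of the state.
- arm.state(): the state, without advancing time (a new reading comes with each control period).
- vision.snapshot(name): name is "scene" or "side" or "wrist"; returns the picture (400x640x3 uint8, red, green, blue); there is no depth.
- vision.camera_info(name): a dict with "fx", "fy", "cx", "cy" (pixels), "R" (3x3) and "t" (3): a world point X has camera coordinates R X + t; the wrist camera has in their place "tool_from_camera" (4x4, takes a point from camera to tool coordinates, whose origin is the TCP and whose axes are the tool frame's). Camera axes: x right, y down, z forward; pixel columns grow to the right and rows downward; lengths in m; the calibration is good to about 2 mm. A picture is of the moment at which its call begins: read the wrist's pose just before it. camera_info takes no time and is no camera call.
- arm.sign_off(): hands the job in, once; it reports no verdict.
Trained networks look in the newest picture that a camera, given by its name, has taken for a name from the list of things; names that differ only in an ending like _2 or _b are one class to them, and where a whole thing is asked for, a point or a joint stands for the part that bears it (a point fixed in the world has none). Each returns a list of dicts, best first, with "conf" (0 to 1); they miss things now and then, are a little off and sometimes report something else, mostly with a low value. They report only what shows in the picture. A call takes as long as a camera call.
- finder.find_in(camera, query): "point" ([x, y, z] in m, in world coordinates, good to about 4 mm: the middle of the surface that is visible of it).
- finder.outline_of(camera, query): "pixels" (400x640 bool, what is visible of it).
The state is a dict: "time_s": time; "joints": joint angles; "joint_velocities": joint speeds; "joint_torque": joint torques, N m; "ee_pos": TCP position; "orientation": TCP orientation; "contact_force": force on the tool from outside, world axes, zero at the start; "moment": the same for the moment, N m; "opening": opening from 0.0 (shut) to 1.0 (fully open).
Only numpy, scipy, OpenCV 4.12 (cv2) and the standard library are available. Lean on these libraries where they do the work, as an engineer would, in place of code of your own. Each camera call takes 0.05 s, during which the arm holds its last target.

## Working session

There is one attempt and no reset: what is moved stays moved. The work goes in short steps, Python scripts to look and compute and a tool call to move; the robot and the scene stay as the last step left them, time stands still between calls to the robot, and variables do not carry over. Pictures are saved under pics/ and viewed, and the job is handed in when it is done.

Besides the shell and the picture viewer there is one more tool, called after "Request:" by a JSON object that holds its "fn" and its "kwargs", one argument or row to a line. drive_tool: Moves the arm, as the interface text tells. Its arguments: {"type":"object","properties":{"targets":{"type":"array"},"newtons":{"type":"number"}},"required":["targets"]}

```bash
ls; mkdir -p pics; python3 - <<'E'
from station import arm, vision, finder
import cv2
print(arm.state())
for n in ["scene","side"]:
    im=vision.snapshot(n); cv2.imwrite(f"pics/{n}0.png",im[:,:,::-1]); print(n,vision.camera_info(n))
    for q in ["press","ram","capstan","punch_center","rest","hammer","oil_tin","offcut"]:
        try: print(n,q,[(d['conf'],[round(float(v),3) for v in d['point']]) for d in finder.find_in(n,q)[:2]])
        except Exception as e: print(q,e)
print(vision.camera_info("wrist"))
print(arm.state()['time_s'])
E
```

```text
pics
{'time_s': 0.0, 'joints': array([-1.35056114e+00,  4.80846003e-01,  1.59687291e+00,  1.87912887e-06,
        1.06510338e+00, -4.66017030e-02]), 'joint_velocities': array([ 5.39468192e-04, -1.01140058e-03,  2.97581968e-04, -7.44039926e-05,
        1.36315768e-03,  1.59959553e-03]), 'joint_torque': array([-4.40510441e-03, -9.50654769e+01, -4.30186915e+01, -3.40955030e-04,
        1.21725586e-02,  1.55345901e-06]), 'ee_pos': array([ 0.17131915, -0.62657256,  0.22046357]), 'orientation': array([ 0.094024  , -0.09409823,  0.70125576, -0.70038945]), 'contact_force': array([-0.68734581, -0.81661679,  0.373327  ]), 'moment': array([ 1.51079066e-02,  6.75783180e-07, -3.00096429e-02]), 'opening': 0.9984911888923341}
scene {'fx': 479.0969473096184, 'fy': 479.0969473096184, 'cx': 319.0974924326133, 'cy': 197.6942024902427, 'R': array([[ 0.63981326,  0.76837955, -0.01522701],
       [ 0.56290679, -0.48202577, -0.67140681],
       [-0.52323508,  0.42100359, -0.74093254]]), 't': array([-0.45728266, -0.17230043,  1.42888182])}
scene press [(0.96, [0.612, -0.165, 0.072]), (0.5, [0.604, -0.107, 0
[... 819 characters left out ...]
, 0.132])]
side punch_center [(0.73, [0.437, 0.149, 0.036])]
side rest [(0.69, [0.421, 0.16, 0.009])]
side hammer [(0.61, [0.567, 0.402, 0.023])]
side oil_tin [(0.73, [0.662, 0.267, 0.074])]
side offcut [(0.8, [0.418, 0.348, 0.028])]
{'fx': 298.9250102437818, 'fy': 298.9250102437818, 'cx': 321.1578655573093, 'cy': 193.7327530958495, 'tool_from_camera': array([[ 2.13160335e-04,  9.52965495e-01,  3.03078736e-01,
        -7.69900519e-02],
       [ 8.01743102e-04, -3.03078809e-01,  9.52965158e-01,
        -1.52360056e-01],
       [ 9.99999656e-01,  3.98569134e-05, -8.28637892e-04,
        -8.82970289e-04],
       [ 0.00000000e+00,  0.00000000e+00,  0.00000000e+00,
         1.00000000e+00]])}
0.9
```

View pics/scene0.png

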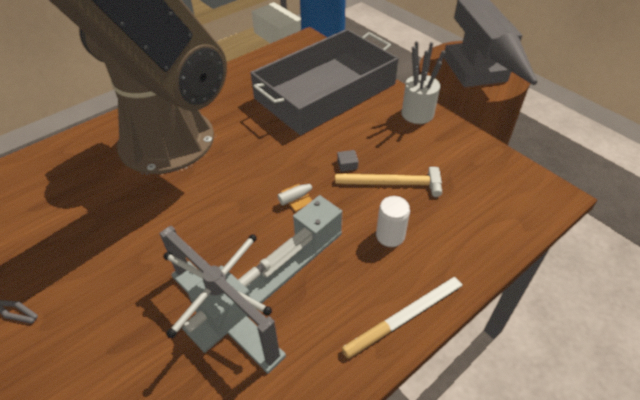

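View pics/side0.png

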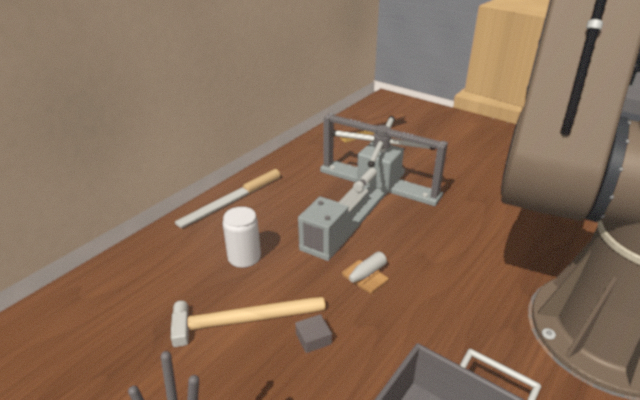

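```bash
python3 - <<'E'
import cv2
a=cv2.imread("pics/scene0.png"); b=cv2.imread("pics/side0.png")
cv2.imwrite("pics/sc_press.png",cv2.resize(a[180:380,150:360],None,fx=3.8,fy=3,interpolation=cv2.INTER_CUBIC)[:, :])
cv2.imwrite("pics/sc_press.png",cv2.resize(a[175:375,150:350],None,fx=3,fy=3,interpolation=cv2.INTER_CUBIC))
cv2.imwrite("pics/sd_press.png",cv2.resize(b[100:300,280:480],None,fx=3,fy=3,interpolation=cv2.INTER_CUBIC))
cv2.imwrite("pics/sc_punch.png",cv2.resize(a[170:220,260:330],None,fx=10,fy=10,interpolation=cv2.INTER_CUBIC))
cv2.imwrite("pics/sd_punch.png",cv2.resize(b[240:300,330:400],None,fx=10,fy=10,interpolation=cv2.INTER_CUBIC))
E
```

```text
(no output)
```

View pics/sc_press.png

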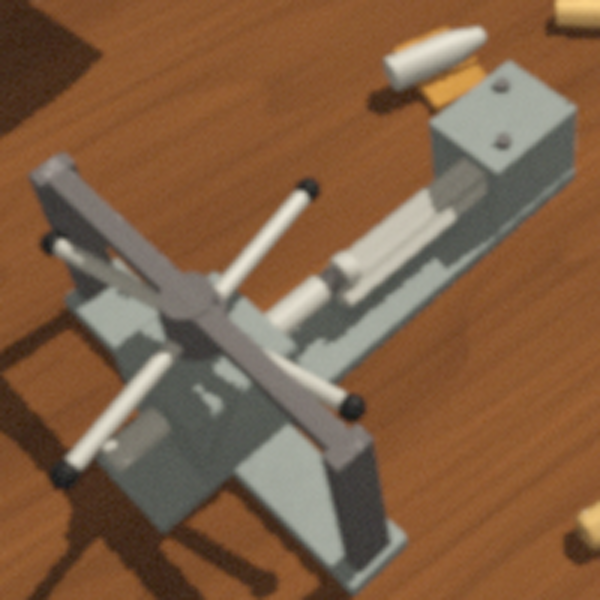

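View pics/sd_press.png

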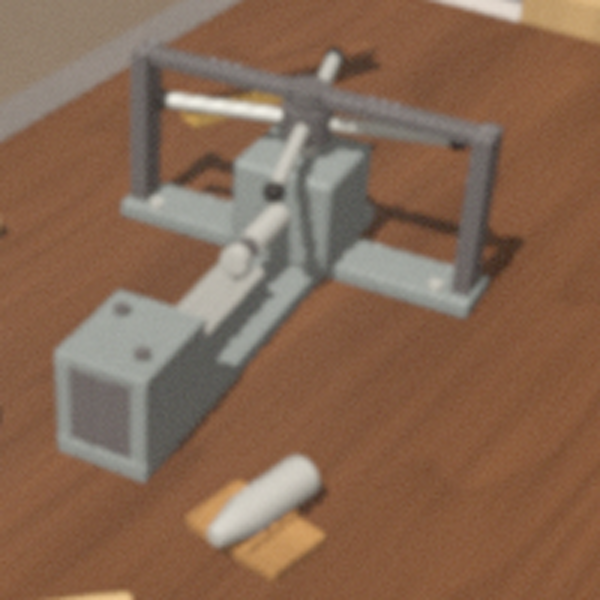

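View pics/sc_punch.png

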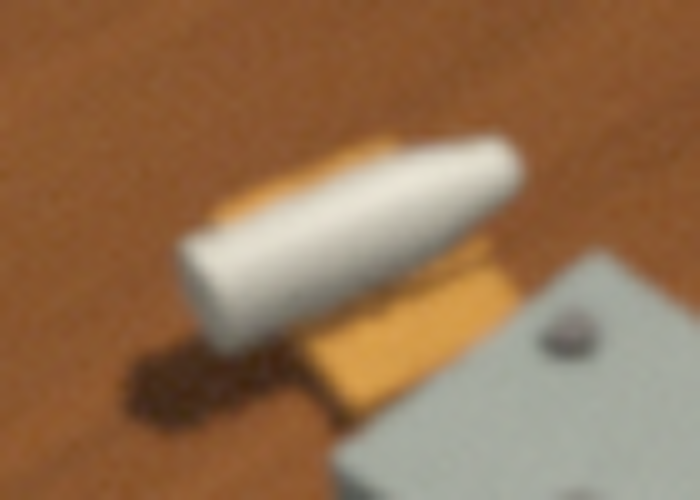

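View pics/sd_punch.png

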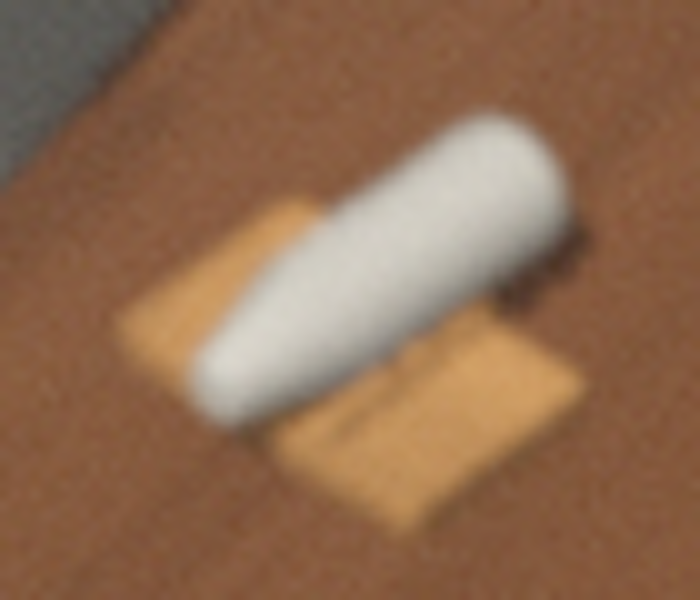

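```bash
cat > h.py <<'E'
import numpy as np, cv2
from station import arm, vision, finder
from scipy.optimize import least_squares
def proj(c,X):
    P=np.asarray(X)@np.array(c['R']).T+c['t']; return np.stack([c['fx']*P[:,0]/P[:,2]+c['cx'],c['fy']*P[:,1]/P[:,2]+c['cy']],1)
def P2W(p,X):
    c,s=np.cos(p[2]),np.sin(p[2]); X=np.atleast_2d(X)
    return np.stack([p[0]+c*X[:,0]-s*X[:,1],p[1]+s*X[:,0]+c*X[:,1],X[:,2]],1)
E
python3 - <<'E'
from h import *
C={n:vision.camera_info(n) for n in ["scene","side"]}
W=[("scene",(-.037,.075,.091),(432,122)),("scene",(.037,.075,.091),(498,170)),("scene",(-.037,.165,.091),(510,62)),("scene",(.037,.165,.091),(576,107)),
("side",(.037,.165,.091),(57,350)),("side",(-.037,.165,.091),(150,380)),("side",(.037,.075,.091),(120,292)),("side",(-.037,.075,.091),(203,322)),
("scene",(-.153,-.17,.16),(53,166)),("scene",(.153,-.17,.16),(351,445)),
("side",(.153,-.17,.16),(147,47)),("side",(-.153,-.17,.16),(485,130))]
B=[("scene",0,(352,407)),("scene",1,(310,188)),("scene",2,(50,242)),("scene",3,(65,475)),("side",1,(275,190)),("side",3,(335,57)),("side",2,(460,143))]
off={"scene":(150,175),"side":(280,100)}
def res(p,full=False):
    r=[]
    for n,X,uv in W: r.append(proj(C[n],P2W(p,X))[0]-(np.array(uv)/3+off[n]-.33))
    for n,k,uv in B:
        a=p[3]+k*np.pi/2; X=(.125*np.cos(a),-.17+.125*np.sin(a),.13)
        r.append(proj(C[n],P2W(p,X))[0]-(np.array(uv)/3+off[n]-.33))
    return np.array(r) if full else np.ravel(r)
best=min((least_squares(res,[.6,-.1,y,.2],loss='soft_l1') for y in (-2,-1,0,1,2)),key=lambda s:s.cost)
p=best.x; print(p,best.cost); print(res(p,True).round(1).tolist())
np.save("press.npy",p)
for nm,X in dict(trough=(0,.02,.06),mouth=(0,.075,.06),hub=(0,-.17,.13)).items(): print(nm,P2W(p,X).round(4))
# punch ends: tip centre and butt centre at z=.025, each image
T=[("scene",(500,160),(215,300),(260,170)),("side",(225,390),(510,175),(330,240))]
# fit centre & yaw from silhouettes points via outline
for n in C:
    o=finder.outline_of(n,"punch_center")
    print(n,[ (d['conf'],d['pixels'].sum()) for d in o[:2]])
    if o: np.save(f"pm_{n}.npy",o[0]['pixels'])
print(arm.state()['time_s'])
E
```

```text
[ 0.58573213 -0.00453432  0.11384277  0.22875285] 12.365511465252144
[[-1.6, -0.7], [-0.5, 0.5], [-0.6, -1.7], [0.4, -0.8], [-1.7, 0.0], [-2.0, 0.8], [-1.0, -1.4], [0.9, -1.8], [-0.9, 0.1], [-1.4, -0.2], [-0.8, -0.4], [0.7, -0.1], [-0.0, -0.4], [-0.9, 0.1], [0.8, -0.1], [-0.1, -0.6], [-1.0, 0.5], [-0.7, -0.4], [-1.1, -1.2]]
trough [[0.5835 0.0153 0.06  ]]
mouth [[0.5772 0.07   0.06  ]]
hub [[ 0.605  -0.1734  0.13  ]]
scene [(0.68, np.int64(386))]
side [(0.92, np.int64(526)), (0.43, np.int64(309))]
1.0
```

```bash
python3 - <<'E'
from h import *
from scipy.spatial.transform import Rotation as Ro
from scipy.optimize import minimize
q=arm.state()['orientation']; R=Ro.from_quat(q[[1,2,3,0]]).as_matrix(); print(R.round(3))
C={n:vision.camera_info(n) for n in ["scene","side"]}
M={n:np.load(f"pm_{n}.npy") for n in C}
a=np.linspace(0,2*np.pi,24,endpoint=False)
pts=np.concatenate([np.stack([r*np.cos(a),0*a+y,r*np.sin(a)],1) for r,y in((.015,-.045),(.015,.015),(.007,.045))])
def iou(p,ns=C):
    t=0
    for n in ns:
        uv=proj(C[n],P2W([p[0],p[1],p[2]],pts)+[0,0,.025])
        h=cv2.convexHull((uv*16).round().astype(np.int32)); m=np.zeros((400,640),np.uint8); 
        S=8; big=np.zeros((120*S,120*S),np.uint8); c0=np.array(np.argwhere(M[n]).mean(0)[::-1]).astype(int)-60
        cv2.fillConvexPoly(big,np.round((h[:,0]/16-c0+.5)*S).astype(np.int32),1)
        mm=cv2.resize(M[n][c0[1]:c0[1]+120,c0[0]:c0[0]+120].astype(np.uint8),None,fx=S,fy=S,interpolation=0)
        t+= (big&mm).sum()/(big|mm).sum()
    return -t/len(ns)
for ns in (["scene"],["side"],["scene","side"]):
  b=min((minimize(iou,[.44,.143,y],args=(ns,),method='Nelder-Mead',options=dict(initial_simplex=[[.44,.143,y],[.46,.143,y],[.44,.16,y],[.44,.143,y+.3]])) for y in(-.6,-.2,.2,.6,1)),key=lambda r:r.fun); print(ns,b.x,b.fun)
E
```

```text
[[-0.965 -0.     0.264]
 [-0.264  0.    -0.965]
 [-0.    -1.    -0.   ]]
['scene'] [ 0.43957896  0.14950205 -0.13876483] -0.9208065343487354
['side'] [ 0.43685836  0.15048888 -0.14702482] -0.931503019458734
['scene', 'side'] [ 0.43808738  0.14959812 -0.15853751] -0.8993599130904313
```

Request:
{"fn": "drive_tool", "kwargs": {
  "targets": [
    {"x": 2.5, "y": 2, "z": 0.5, "wz": 0.065},
    {"x": 2.5, "y": 2, "z": 0.5, "wz": 0.065},
    {"x": 2.5, "y": 2, "z": 0.5, "wz": 0.065},
    {"x": 2.5, "y": 2, "z": 0.5, "wz": 0.065},
    {"x": 2.5, "y": 2, "z": 0.5, "wz": 0.065},
    {"x": 2.5, "y": 2, "z": 0.5, "wz": 0.065},
    {"x": 2.5, "y": 2, "wz": 0.065},
    {"x": 2.5, "y": 2, "wz": 0.065},
    {"x": 2.5, "y": 2, "wz": 0.065},
    {"x": 2.5, "y": 2, "wz": 0.065}
  ]
}}

```text
invalid input
```

Request:
{"fn": "drive_tool", "kwargs": {
  "targets": [
    {"x": 1.4, "y": 3.6, "wz": 0.065},
    {"x": 1.4, "y": 3.6, "wz": 0.065},
    {"x": 1.4, "y": 3.6, "wz": 0.065},
    {"x": 1.4, "y": 3.6, "wz": 0.065},
    {"x": 1.4, "y": 3.6, "wz": 0.065},
    {"x": 1.4, "y": 3.6, "wz": 0.065},
    {"x": 1.4, "y": 3.6, "wz": 0.065},
    {"x": 1.4, "y": 3.6, "wz": 0.065},
    {"x": 1.4, "y": 3.6, "wz": 0.065},
    {"x": 1.4, "y": 3.6, "wz": 0.065},
    {"x": 1.4, "y": 3.6, "wz": 0.065},
    {"x": 1.4, "y": 3.6, "wz": 0.065}
  ]
}}

```text
invalid input
```

```bash
cat >> h.py <<'E'
from scipy.spatial.transform import Rotation as Ro
def wristcam(st):
    q=st['orientation']; T=np.eye(4); T[:3,:3]=Ro.from_quat(np.array(q)[[1,2,3,0]]).as_matrix(); T[:3,3]=st['ee_pos']
    c=dict(vision.camera_info("wrist")); I=np.linalg.inv(T@c['tool_from_camera']); c['R']=I[:3,:3]; c['t']=I[:3,3]; return c
def pose(st):
    R=Ro.from_quat(np.array(st['orientation'])[[1,2,3,0]]).as_matrix()
    print('t',round(st['time_s'],2),'p',st['ee_pos'].round(4),'yawz',np.arctan2(R[1,2],R[0,2]).round(4),'ydir',R[:,1].round(3),'F',st['contact_force'].round(1),'open',round(st['opening'],3),'j',st['joints'].round(2))
def bp(c,uv,z):
    d=np.array([(uv[0]-c['cx'])/c['fx'],(uv[1]-c['cy'])/c['fy'],1])@c['R']; o=-np.array(c['R']).T@c['t']
    return o+d*(z-o[2])/d[2]
E
cat > w.py <<'E'
import sys,pickle
from h import *
st=arm.state(); c=wristcam(st); im=vision.snapshot("wrist"); cv2.imwrite(f"pics/{sys.argv[1]}.png",im[:,:,::-1]); pickle.dump(c,open(f"{sys.argv[1]}.pkl","wb")); pose(st)
E
python3 w.py w1
```

```text
t 1.0 p [ 0.1714 -0.627   0.2211] yawz -1.304 ydir [-0.  0. -1.] F [ 0.1 -0.3  0.4] open 0.996 j [-1.35  0.48  1.6   0.    1.07 -0.05]
```

View pics/w1.png

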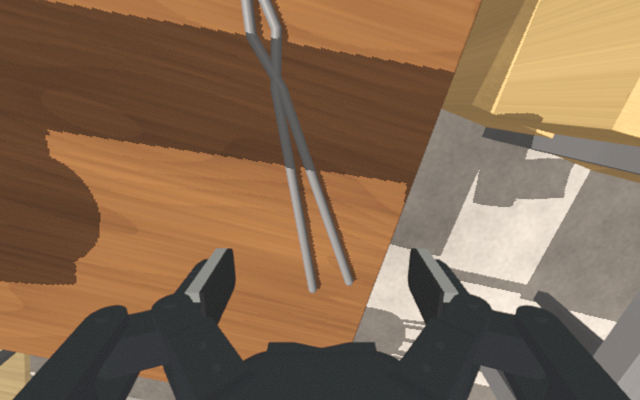

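Request:
{"fn": "drive_tool", "kwargs": {
  "targets": [
    {"wx": 0, "wy": 0, "wz": 0.065, "x": 2.5, "y": 2, "z": 0.5, "jaw": 0.3},
    {"wx": 0, "wy": 0, "wz": 0.065, "x": 2.5, "y": 2, "z": 0.5, "jaw": 0.3},
    {"wx": 0, "wy": 0, "wz": 0.065, "x": 2.5, "y": 2, "z": 0.5, "jaw": 0.3},
    {"wx": 0, "wy": 0, "wz": 0.065, "x": 2.5, "y": 2, "z": 0.5, "jaw": 0.3},
    {"wx": 0, "wy": 0, "wz": 0.065, "x": 2.5, "y": 2, "z": 0.5, "jaw": 0.3},
    {"wx": 0, "wy": 0, "wz": 0.065, "x": 2.5, "y": 2, "z": 0.5, "jaw": 0.3},
    {"wx": 0, "wy": 0, "wz": 0.065, "x": 2.5, "y": 2, "z": 0, "jaw": 0.3},
    {"wx": 0, "wy": 0, "wz": 0.065, "x": 2.5, "y": 2, "z": 0, "jaw": 0.3},
    {"wx": 0, "wy": 0, "wz": 0.065, "x": 2.5, "y": 2, "z": 0, "jaw": 0.3},
    {"wx": 0, "wy": 0, "wz": 0.065, "x": 2.5, "y": 2, "z": 0, "jaw": 0.3}
  ]
}}

```text
time_s: 1.88
ee_pos: [0.4225, -0.4259, 0.2513]
orientation: [-0.314, 0.314, -0.633, 0.634]
contact_force: [0.3, 0.0, -0.2]
opening: 0.699
```

Request:
{"fn": "drive_tool", "kwargs": {
  "targets": [
    {"wx": 0, "wy": 0, "x": 1.4, "y": 3.6, "z": 0, "wz": 0.065, "jaw": 0.4},
    {"wx": 0, "wy": 0, "x": 1.4, "y": 3.6, "z": 0, "wz": 0.065, "jaw": 0.4},
    {"wx": 0, "wy": 0, "x": 1.4, "y": 3.6, "z": 0, "wz": 0.065, "jaw": 0.4},
    {"wx": 0, "wy": 0, "x": 1.4, "y": 3.6, "z": 0, "wz": 0.065, "jaw": 0.4},
    {"wx": 0, "wy": 0, "x": 1.4, "y": 3.6, "z": 0, "wz": 0.065, "jaw": 0.4},
    {"wx": 0, "wy": 0, "x": 1.4, "y": 3.6, "z": 0, "wz": 0.065, "jaw": 0.4},
    {"wx": 0, "wy": 0, "x": 1.4, "y": 3.6, "z": 0, "wz": 0.065, "jaw": 0.4},
    {"wx": 0, "wy": 0, "x": 1.4, "y": 3.6, "z": 0, "wz": 0.065, "jaw": 0.4},
    {"wx": 0, "wy": 0, "x": 1.4, "y": 3.6, "z": 0, "wz": 0.065, "jaw": 0.4},
    {"wx": 0, "wy": 0, "x": 0, "y": 0, "z": 0, "wz": 0.065, "jaw": 0.4},
    {"wx": 0, "wy": 0, "x": 0, "y": 0, "z": 0, "wz": 0.065, "jaw": 0.4},
    {"wx": 0, "wy": 0, "x": 0, "y": 0, "z": 0, "wz": 0.065, "jaw": 0.4}
  ]
}}

```text
time_s: 2.88
ee_pos: [0.5476, -0.1019, 0.2511]
orientation: [-0.532, 0.532, -0.466, 0.466]
contact_force: [0.2, -0.1, 0.7]
opening: 0.6
```

```bash
python3 w.py w2
```

```text
t 2.88 p [ 0.5476 -0.1019  0.2511] yawz 0.1312 ydir [ 0. -0. -1.] F [ 0.2 -0.1  0.7] open 0.6 j [-0.24  0.32  1.78 -0.    1.05 -0.37]
```

View pics/w2.png

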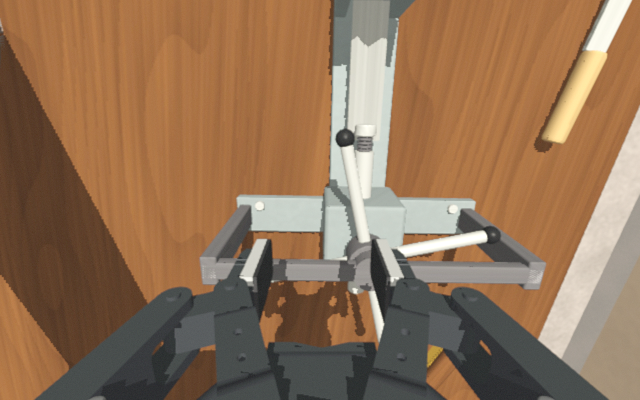

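```bash
python3 - <<'E'
import cv2
a=cv2.imread("pics/w2.png")
cv2.imwrite("pics/w2a.png",cv2.resize(a[0:150,290:450],None,fx=4,fy=4,interpolation=cv2.INTER_CUBIC))
cv2.imwrite("pics/w2b.png",cv2.resize(a[180:300,190:550],None,fx=2.2,fy=2.2,interpolation=cv2.INTER_CUBIC))
E
```

```text
(no output)
```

View pics/w2a.png

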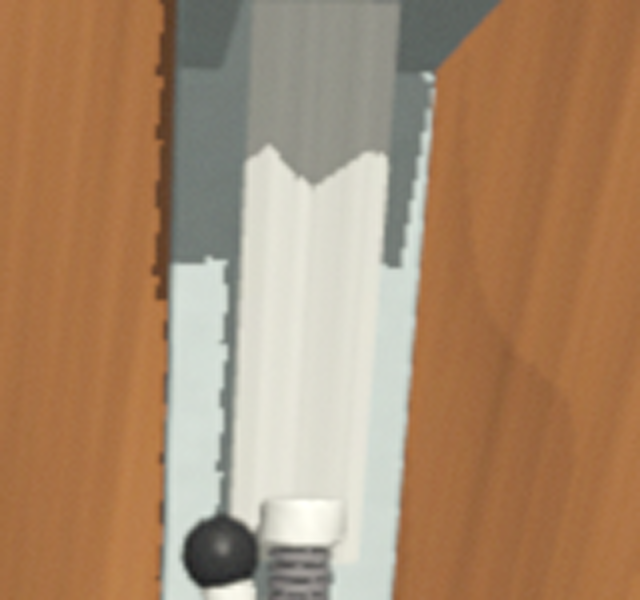

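View pics/w2b.png

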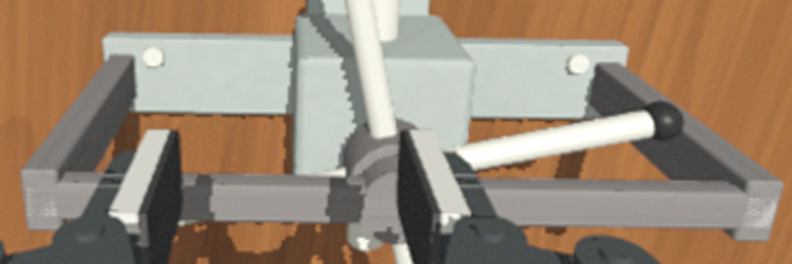

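```bash
python3 - <<'E'
from h import *; import pickle
c=pickle.load(open("w2.pkl","rb")); p0=np.load("press.npy")
print("pred",p0)
def inv(p,w):
    d=w[:2]-p[:2]; cc,s=np.cos(p[2]),np.sin(p[2]); return np.array([cc*d[0]+s*d[1],-s*d[0]+cc*d[1]])
A=[bp(c,(369,38.7),.052),bp(c,(363.7,133.7),.052)]
bar=bp(c,(372,272),.16); nose=bp(c,(366,125),.072)
b=[bp(c,(491,235),.13),bp(c,(345,137.5),.13)]
m=[bp(c,(345,17),0.0),0]
def res(p):
    r=[]
    for w in A: r.append(inv(p,w)[0])
    r+=list(inv(p,bar)-[0,-.17]); r+=list(inv(p,nose)-[0,-.045+.018*p[3]])
    for k in(0,1):
        a=p[3]+k*np.pi/2; r+=list(inv(p,b[k])-[.125*np.cos(a),-.17+.125*np.sin(a)])
    return np.array(r)
s=least_squares(res,p0); print(s.x,(s.fun*1000).round(1)); print((res(p0)*1000).round(1))
p=s.x; np.save("press2.npy",p)
for nm,X in dict(trough=(0,.02,.06),mouth=(0,.075,.06),hub=(0,-.17,.13)).items(): print(nm,P2W(p,X).round(4),P2W(p0,X).round(4))
E
```

```text
pred [ 0.58573213 -0.00453432  0.11384277  0.22875285]
[ 0.58402922 -0.00317953  0.11736575  0.21821315] [ 0.3  0.3 -0.1  1.5 -0.6 -0.7  0.6 -0.3 -0.4 -0.5]
[-1.4 -1.1 -1.   3.  -2.   0.7 -0.2  0.4 -0.5  1.2]
trough [[0.5817 0.0167 0.06  ]] [[0.5835 0.0153 0.06  ]]
mouth [[0.5752 0.0713 0.06  ]] [[0.5772 0.07   0.06  ]]
hub [[ 0.6039 -0.172   0.13  ]] [[ 0.605  -0.1734  0.13  ]]
```

Request:
{"fn": "drive_tool", "kwargs": {
  "targets": [
    {"wx": 0, "wy": 0, "wz": -0.04, "x": -1.1, "y": 3, "z": 0, "jaw": 0.4},
    {"wx": 0, "wy": 0, "wz": -0.04, "x": -2, "y": 3, "z": 0, "jaw": 0.4},
    {"wx": 0, "wy": 0, "wz": -0.04, "x": -2, "y": 3, "z": -1, "jaw": 0.4},
    {"wx": 0, "wy": 0, "wz": -0.04, "x": -2, "y": 3, "z": -1, "jaw": 0.4},
    {"wx": 0, "wy": 0, "wz": -0.04, "x": -2, "y": 3, "z": -1, "jaw": 0.4},
    {"wx": 0, "wy": 0, "wz": -0.04, "x": -2, "y": 3, "z": -1, "jaw": 0.4},
    {"wx": 0, "wy": 0, "wz": -0.04, "x": 0, "y": 0, "z": -1, "jaw": 0.4},
    {"wx": 0, "wy": 0, "wz": 0, "x": 0, "y": 0, "z": 0, "jaw": 0.4}
  ]
}}

```text
time_s: 3.6
ee_pos: [0.4346, 0.0781, 0.2]
orientation: [0.459, -0.46, 0.538, -0.537]
contact_force: [-0.2, -0.5, -0.5]
opening: 0.602
```

```bash
python3 w.py w3
```

```text
t 3.6 p [0.4346 0.0781 0.2   ] yawz -0.1549 ydir [-0.002 -0.    -1.   ] F [-0.2 -0.5 -0.5] open 0.602 j [0.11 0.22 2.08 0.   0.85 0.26]
```

View pics/w3.png

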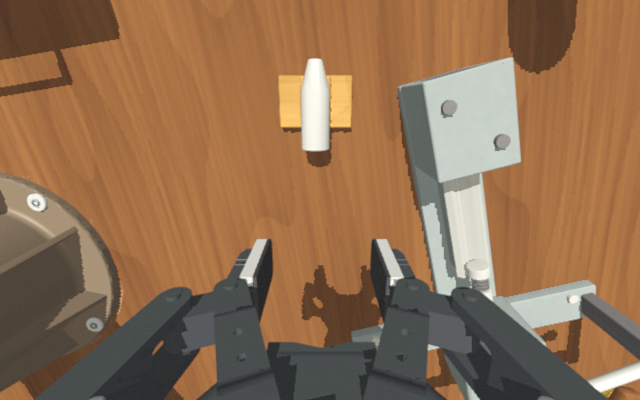

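```bash
cat > punchfit.py <<'E'
from h import *
from scipy.optimize import minimize
a=np.linspace(0,2*np.pi,24,endpoint=False)
pts=np.concatenate([np.stack([r*np.cos(a),0*a+y,r*np.sin(a)],1) for r,y in((.015,-.045),(.015,.015),(.007,.045))])
def fit(c,M,p0,z):
    S=4; ys,xs=np.where(M); c0=np.array([xs.min()-30,ys.min()-30]); w,h=xs.max()-xs.min()+60,ys.max()-ys.min()+60
    Mp=np.pad(M,60); mm=cv2.resize(Mp[c0[1]+60:c0[1]+60+h,c0[0]+60:c0[0]+60+w].astype(np.uint8),None,fx=S,fy=S,interpolation=0)
    def f(p):
        uv=proj(c,P2W(p,pts)+[0,0,z]); big=np.zeros_like(mm)
        hl=cv2.convexHull(((uv-c0+.5)*S).astype(np.float32)); cv2.fillConvexPoly(big,np.round(hl).astype(np.int32),1)
        return -(big&mm).sum()/(big|mm).sum()
    p0=np.array(p0)
    return minimize(f,p0,method='Nelder-Mead',options=dict(initial_simplex=p0+np.array([[0,0,0],[.008,0,0],[0,.008,0],[0,0,.15]])))
E
python3 - <<'E'
from punchfit import *; import pickle
c=pickle.load(open("w3.pkl","rb")); im=cv2.imread("pics/w3.png"); hs=cv2.cvtColor(im,cv2.COLOR_BGR2HSV)
m=((hs[...,1]<60)&(hs[...,2]>90)).astype(np.uint8); m[:, :250]=0; m[:,380:]=0; m[:30]=0; m[180:]=0
n,l,s,_=cv2.connectedComponentsWithStats(m); k=1+s[1:,4].argmax(); print(s[k]); M=l==k
r=fit(c,M,[.438,.15,-.15],.025); print(r.x,r.fun)
p=np.load("press2.npy")
# press check: holder top corners seen (398,87)?,(513,59),(521,160),(438,181)
for X,uv in [((-.037,.165,.091),(424,85)),((.037,.165,.091),(513,59)),((.037,.075,.091),(521,160)),((-.037,.075,.091),(438,181))]: print((1000*(P2W(p,X)[0]-bp(c,uv,.091))).round(1))
E
```

```text
[ 301   58   29   94 2371]
[ 0.48451852  0.15148148 -0.48333333] 0.0
[-2.7  3.2  0. ]
[-0.6  3.2  0. ]
[-0.1 -1.6  0. ]
[-0.4 -2.2  0. ]punchfit.py:11: RuntimeWarning: overflow encountered in scalar negative
  return -(big&mm).sum()/(big|mm).sum()
```

```bash
sed -i 's/return -(big&mm).sum()/return -float((big\&mm).sum())/' punchfit.py; python3 - <<'E'
from punchfit import *; import pickle
c=pickle.load(open("w3.pkl","rb")); im=cv2.imread("pics/w3.png"); hs=cv2.cvtColor(im,cv2.COLOR_BGR2HSV)
m=((hs[...,1]<60)&(hs[...,2]>90)).astype(np.uint8); m[:, :250]=0; m[:,380:]=0; m[:30]=0; m[180:]=0
n,l,s,_=cv2.connectedComponentsWithStats(m); k=1+s[1:,4].argmax(); M=l==k
r=fit(c,M,[.438,.15,-.15],.025); print(r.x,r.fun)
E
```

```text
[ 0.43783269  0.14979226 -0.14734096] -0.9714625138813564
```

Request:
{"fn": "drive_tool", "kwargs": {
  "targets": [
    {"wx": 0, "wy": 0, "wz": 0.008, "x": 0.26, "y": 2.5, "z": 0, "jaw": 0.4},
    {"wx": 0, "wy": 0, "wz": 0, "x": 0, "y": 2.5, "z": 0, "jaw": 0.4},
    {"wx": 0, "wy": 0, "wz": 0, "x": 0, "y": 1.8, "z": -2, "jaw": 0.4},
    {"wx": 0, "wy": 0, "wz": 0, "x": 0, "y": 0, "z": -3.5, "jaw": 0.4},
    {"wx": 0, "wy": 0, "wz": 0, "x": 0, "y": 0, "z": -3.5, "jaw": 0.4},
    {"wx": 0, "wy": 0, "wz": 0, "x": 0, "y": 0, "z": -3, "jaw": 0.4},
    {"wx": 0, "wy": 0, "wz": 0, "x": 0, "y": 0, "z": -2, "jaw": 0.4},
    {"wx": 0, "wy": 0, "wz": 0, "x": 0, "y": 0, "z": -1, "jaw": 0.4},
    {"wx": 0, "wy": 0, "wz": 0, "x": 0, "y": 0, "z": -1, "jaw": 0.4}
  ]
}}

```text
time_s: 4.4
ee_pos: [0.44, 0.1442, 0.0403]
orientation: [0.462, -0.462, 0.535, -0.535]
contact_force: [-0.1, -0.8, -0.0]
opening: 0.6
```

```bash
python3 w.py w4
```

```text
t 4.4 p [0.44   0.1442 0.0403] yawz -0.1468 ydir [-0. -0. -1.] F [-0.1 -0.8 -0. ] open 0.6 j [ 0.25  0.52  2.17 -0.    0.46  0.4 ]
```

View pics/w4.png

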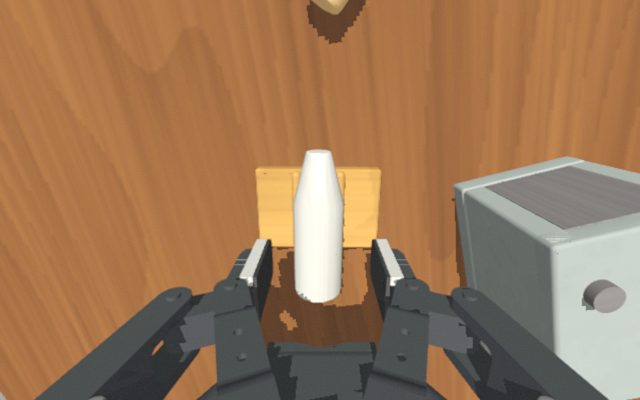

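```bash
python3 - <<'E'
from punchfit import *; import pickle
c=pickle.load(open("w4.pkl","rb"))
st=arm.state(); p=st['ee_pos']; print(proj(c,[p-[0,0,.022],p-[0,0,.003],p]).round(0))
for nm,y,z in (("butt",-.045,.04),("tip",.045,.032),("c",0,.04),("tipc",.045,.025)): print(nm,proj(c,P2W([.4378,.1498,-.147],(0,y,z))).round(0))
im=cv2.imread("pics/w4.png"); hs=cv2.cvtColor(im,cv2.COLOR_BGR2HSV)
m=((hs[...,1]<60)&(hs[...,2]>90)).astype(np.uint8); m[:, :283]=0; m[:,353:]=0
n,l,s,_=cv2.connectedComponentsWithStats(m); k=1+s[1:,4].argmax(); M=l==k; print(s[k])
r=fit(c,M,[.438,.15,-.15],.025); print(r.x,r.fun)
E
```

```text
[[322. 227.]
 [322. 241.]
 [322. 243.]]
butt [[318. 303.]]
tip [[317. 153.]]
c [[317. 235.]]
tipc [[317. 151.]]
[ 294  150   50  153 6585]
[ 0.43777329  0.14982255 -0.15694437] -0.9756736909619907
```

Request:
{"fn": "drive_tool", "kwargs": {
  "targets": [
    {"wx": 0, "wy": 0, "wz": -0.005, "x": -0.2, "y": 0.15, "z": 0, "jaw": 0.4},
    {"wx": 0, "wy": 0, "wz": 0, "x": 0, "y": 0, "z": 0, "jaw": 0.6},
    {"wx": 0, "wy": 0, "wz": 0, "x": 0, "y": 0, "z": 0, "jaw": 0.8},
    {"wx": 0, "wy": 0, "wz": 0, "x": 0, "y": 0, "z": 0, "jaw": 1},
    {"wx": 0, "wy": 0, "wz": 0, "x": 0, "y": 0, "z": 0, "jaw": 1},
    {"wx": 0, "wy": 0, "wz": 0, "x": 0, "y": 0, "z": 0, "jaw": 1},
    {"wx": 0, "wy": 0, "wz": 0, "x": 0, "y": 0, "z": 0, "jaw": 1}
  ],
  "newtons": 50
}}

```text
time_s: 5.03
ee_pos: [0.4371, 0.1466, 0.0414]
orientation: [-0.461, 0.461, -0.536, 0.536]
contact_force: [0.4, 0.6, -1.0]
opening: -0.001
```

```bash
python3 w.py w5
```

```text
t 5.03 p [0.4371 0.1466 0.0414] yawz -0.1508 ydir [ 0.001  0.    -1.   ] F [ 0.4  0.6 -1. ] open -0.001 j [ 0.26  0.51  2.17 -0.    0.45  0.41]
```

View pics/w5.png

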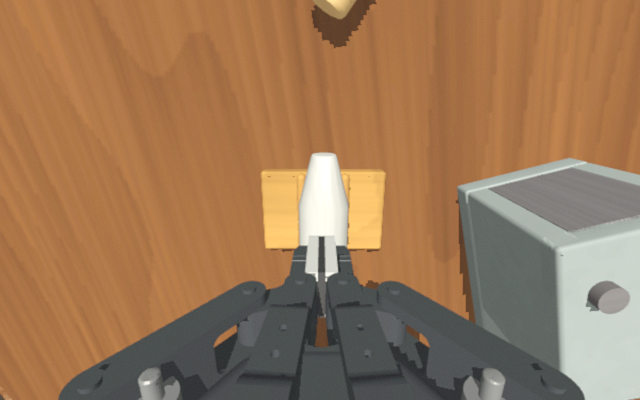

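```bash
python3 - <<'E'
from h import *; import pickle
c=vision.camera_info("wrist"); I=np.linalg.inv(c['tool_from_camera'])
for x in (-.011,0,.011):
  for y in (-.02,-.01,0,.01,.022):
    P=I@[x,y,0,1]; print(x,y,(c['fx']*P[0]/P[2]+c['cx']).round(),(c['fy']*P[1]/P[2]+c['cy']).round())
E
```

```text
-0.011 -0.02 323.0 243.0
-0.011 -0.01 323.0 234.0
-0.011 0 323.0 226.0
-0.011 0.01 323.0 219.0
-0.011 0.022 323.0 212.0
0 -0.02 323.0 262.0
0 -0.01 323.0 253.0
0 0 323.0 244.0
0 0.01 323.0 236.0
0 0.022 323.0 228.0
0.011 -0.02 323.0 281.0
0.011 -0.01 323.0 271.0
0.011 0 323.0 261.0
0.011 0.01 323.0 253.0
0.011 0.022 323.0 244.0
```

```bash
python3 - <<'E'
import cv2
a=cv2.imread("pics/w5.png"); b=cv2.imread("pics/w4.png")
cv2.imwrite("pics/w5a.png",cv2.resize(a[140:340,240:410],None,fx=3,fy=3,interpolation=cv2.INTER_CUBIC))
cv2.imwrite("pics/w4a.png",cv2.resize(b[140:340,220:430],None,fx=3,fy=3,interpolation=cv2.INTER_CUBIC))
from station import vision
cv2.imwrite("pics/sd1.png",cv2.resize(vision.snapshot("side")[180:340,270:470,::-1],None,fx=4,fy=3.7,interpolation=cv2.INTER_CUBIC))
E
```

```text
(no output)
```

View pics/w5a.png

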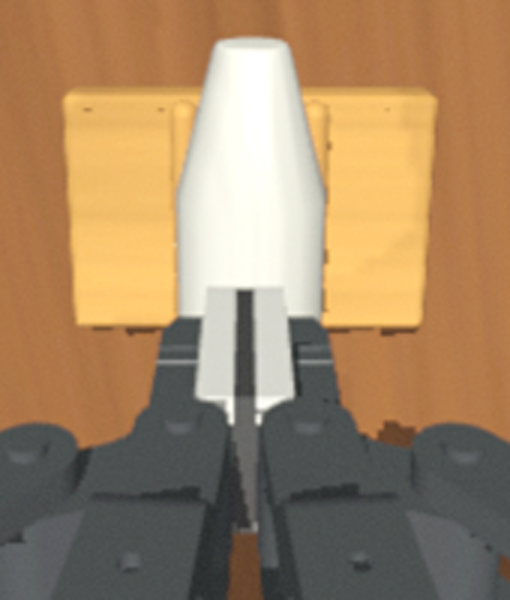

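View pics/w4a.png

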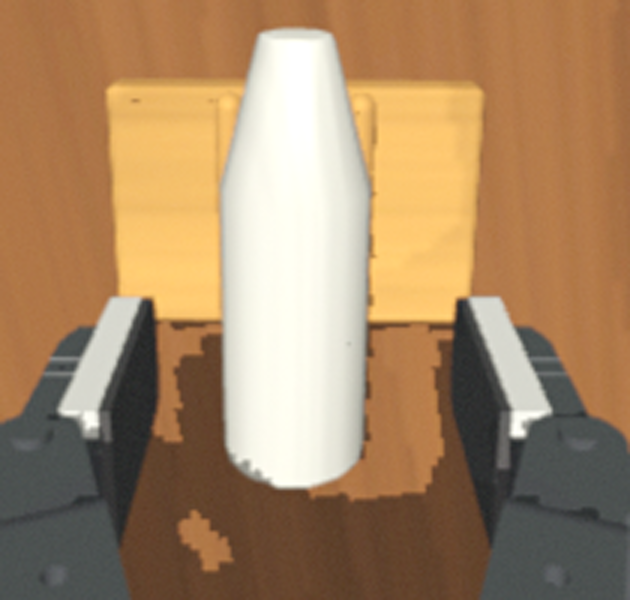

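View pics/sd1.png

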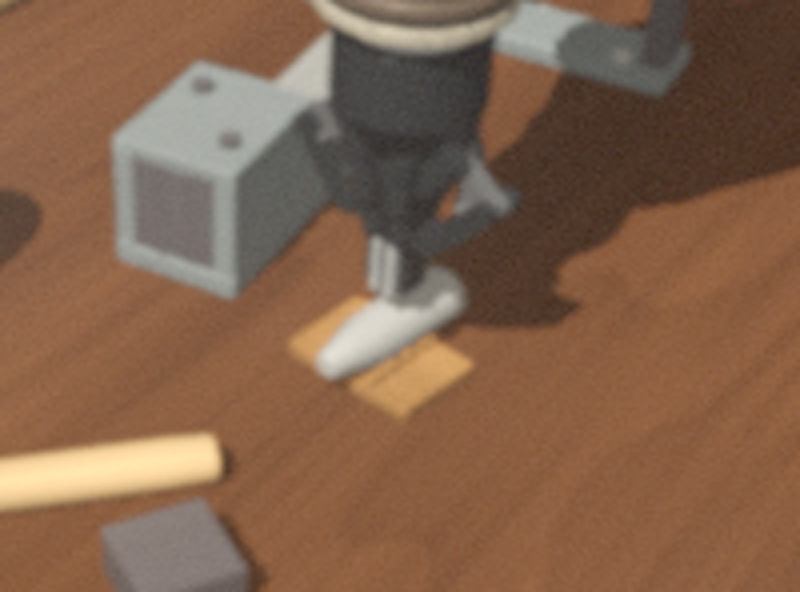

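```bash
python3 - <<'E'
from h import *
c=vision.camera_info("side")
st=arm.state();R=Ro.from_quat(np.array(st['orientation'])[[1,2,3,0]]).as_matrix();print(R.round(2))
for x in(-.011,.011):
  for y in(-.03,-.02,-.012,0,.01,.022): print(x,y,(proj(c,[st['ee_pos']+R@[x,y,0]])[0].round(1)-[270,180])*[4,3.7])
for nm,y,z in (("butt",-.045,.04),("tip",.045,.025),("c",0,.04)): print(nm,((proj(c,P2W([.4378,.1498,-.15],(0,y,z)))[0]-[270,180])*[4,3.7]).round(0))
E
```

```text
[[-0.15  0.    0.99]
 [-0.99  0.   -0.15]
 [-0.   -1.    0.  ]]
-0.011 -0.03 [378.   268.62]
-0.011 -0.02 [376.8  282.68]
-0.011 -0.012 [376.4  294.15]
-0.011 0 [375.2 310.8]
-0.011 0.01 [374.4  324.49]
-0.011 0.022 [373.2  341.14]
0.011 -0.03 [407.2  249.75]
0.011 -0.02 [406.   263.81]
0.011 -0.012 [405.2  275.28]
0.011 0 [404.   291.93]
0.011 0.01 [402.8  305.62]
0.011 0.022 [401.6 321.9]
butt [442. 268.]
tip [323. 366.]
c [385. 306.]
```

Request:
{"fn": "drive_tool", "kwargs": {
  "targets": [
    {"wx": 0, "wy": 0, "wz": 0, "x": 0, "y": 0, "z": 0, "jaw": 0.4},
    {"wx": 0, "wy": 0, "wz": 0, "x": 0, "y": 0, "z": 0, "jaw": 0.4},
    {"wx": 0, "wy": 0, "wz": 0, "x": 0, "y": 0, "z": 0, "jaw": 0.4},
    {"wx": 0, "wy": 0, "wz": 0, "x": 0.05, "y": 0.05, "z": -1, "jaw": 0.4},
    {"wx": 0, "wy": 0, "wz": 0, "x": 0, "y": 0, "z": -1, "jaw": 0.4},
    {"wx": 0, "wy": 0, "wz": 0, "x": 0, "y": 0, "z": -0.8, "jaw": 0.4}
  ]
}}

```text
time_s: 5.63
ee_pos: [0.4372, 0.147, 0.0118]
orientation: [0.461, -0.461, 0.536, -0.536]
contact_force: [0.1, 0.7, 0.6]
opening: 0.602
```

```bash
python3 w.py w6;  python3 - <<'E'
import cv2
b=cv2.imread("pics/w6.png")
cv2.imwrite("pics/w6a.png",cv2.resize(b[120:340,220:430],None,fx=2.7,fy=2.7,interpolation=cv2.INTER_CUBIC))
E
```

```text
t 5.63 p [0.4372 0.147  0.0118] yawz -0.151 ydir [-0. -0. -1.] F [0.1 0.7 0.6] open 0.602 j [ 0.26  0.58  2.18 -0.    0.38  0.41]
```

View pics/w6a.png

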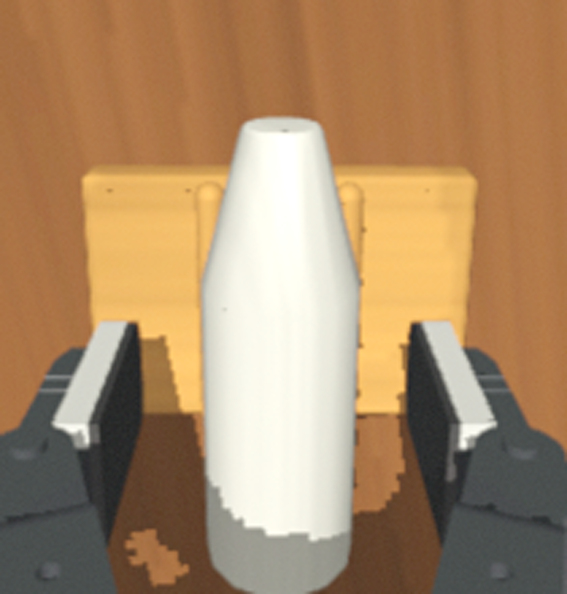

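Request:
{"fn": "drive_tool", "kwargs": {
  "targets": [
    {"wx": 0, "wy": 0, "wz": 0, "x": 0.04, "y": 0, "z": -0.4, "jaw": 0.4},
    {"wx": 0, "wy": 0, "wz": 0, "x": 0, "y": 0, "z": -0.2, "jaw": 0.5},
    {"wx": 0, "wy": 0, "wz": 0, "x": 0, "y": 0, "z": 0, "jaw": 0.6},
    {"wx": 0, "wy": 0, "wz": 0, "x": 0, "y": 0, "z": 0, "jaw": 0.8},
    {"wx": 0, "wy": 0, "wz": 0, "x": 0, "y": 0, "z": 0, "jaw": 1},
    {"wx": 0, "wy": 0, "wz": 0, "x": 0, "y": 0, "z": 0, "jaw": 1},
    {"wx": 0, "wy": 0, "wz": 0, "x": 0, "y": 0, "z": 0, "jaw": 1}
  ],
  "newtons": 50
}}

```text
time_s: 6.27
ee_pos: [0.438, 0.147, 0.0073]
orientation: [-0.461, 0.461, -0.536, 0.536]
contact_force: [0.3, -1.7, -1.2]
opening: 0.328
```

```bash
python3 w.py w7;  python3 - <<'E'
import cv2
b=cv2.imread("pics/w7.png")
cv2.imwrite("pics/w7a.png",cv2.resize(b[120:340,220:430],None,fx=2.7,fy=2.7,interpolation=cv2.INTER_CUBIC))
E
```

```text
t 6.27 p [0.438  0.147  0.0073] yawz -0.1509 ydir [ 0.  0. -1.] F [ 0.3 -1.7 -1.2] open 0.328 j [ 0.26  0.58  2.18 -0.    0.37  0.41]
```

View pics/w7a.png

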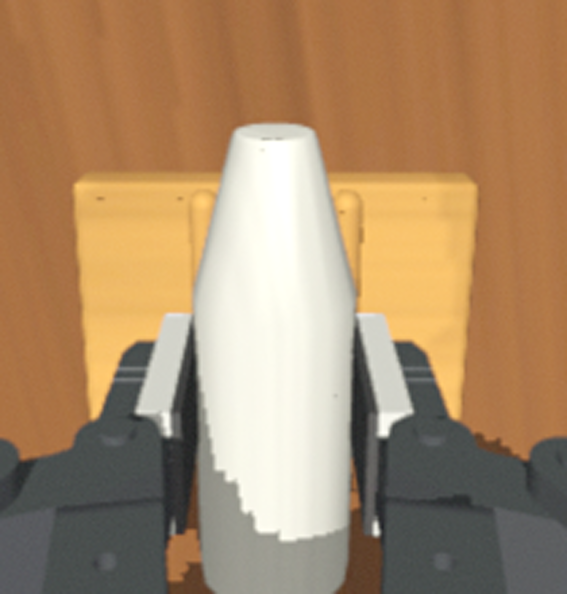

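Request:
{"fn": "drive_tool", "kwargs": {
  "targets": [
    {"wx": 0, "wy": 0, "wz": 0, "x": 0, "y": 0, "z": 0.3, "jaw": 1},
    {"wx": 0, "wy": 0, "wz": 0, "x": 0, "y": 0, "z": 0.7, "jaw": 1},
    {"wx": 0, "wy": 0, "wz": 0, "x": 0, "y": 0, "z": 1, "jaw": 1},
    {"wx": 0, "wy": 0, "wz": 0, "x": 0, "y": 0, "z": 1, "jaw": 1},
    {"wx": 0, "wy": 0, "wz": 0, "x": 0, "y": 0, "z": 0, "jaw": 1},
    {"wx": 0, "wy": 0, "wz": 0, "x": 0, "y": 0, "z": 0, "jaw": 1}
  ]
}}

```text
time_s: 6.82
ee_pos: [0.4386, 0.1472, 0.0381]
orientation: [-0.462, 0.46, -0.536, 0.537]
contact_force: [0.1, 0.2, -4.5]
opening: 0.331
```

```bash
python3 w.py w8;  python3 - <<'E'
import cv2
from station import vision
b=cv2.imread("pics/w8.png")
cv2.imwrite("pics/w8a.png",cv2.resize(b[120:340,220:430],None,fx=2.7,fy=2.7,interpolation=cv2.INTER_CUBIC))
im=vision.snapshot("side"); cv2.imwrite("pics/sd2f.png",im[...,::-1])
cv2.imwrite("pics/sd2.png",cv2.resize(im[180:340,270:470,::-1],None,fx=4,fy=3.7,interpolation=cv2.INTER_CUBIC))
E
```

```text
t 6.82 p [0.4386 0.1472 0.0381] yawz -0.151 ydir [ 0.002  0.001 -1.   ] F [ 0.1  0.2 -4.5] open 0.331 j [0.26 0.52 2.17 0.   0.45 0.41]
```

View pics/w8a.png

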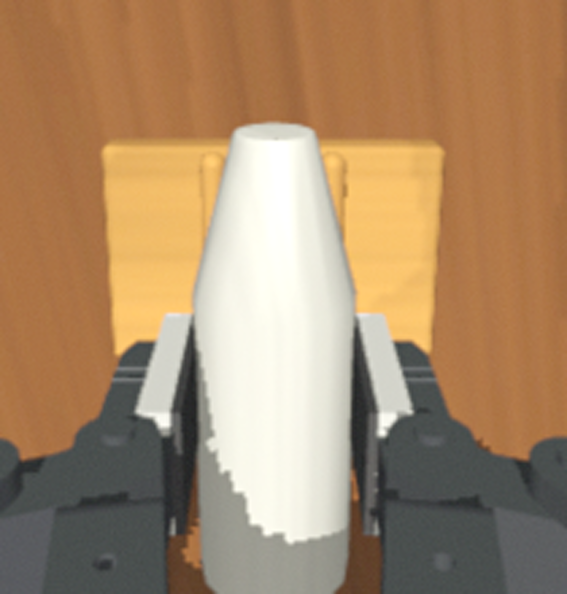

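View pics/sd2.png

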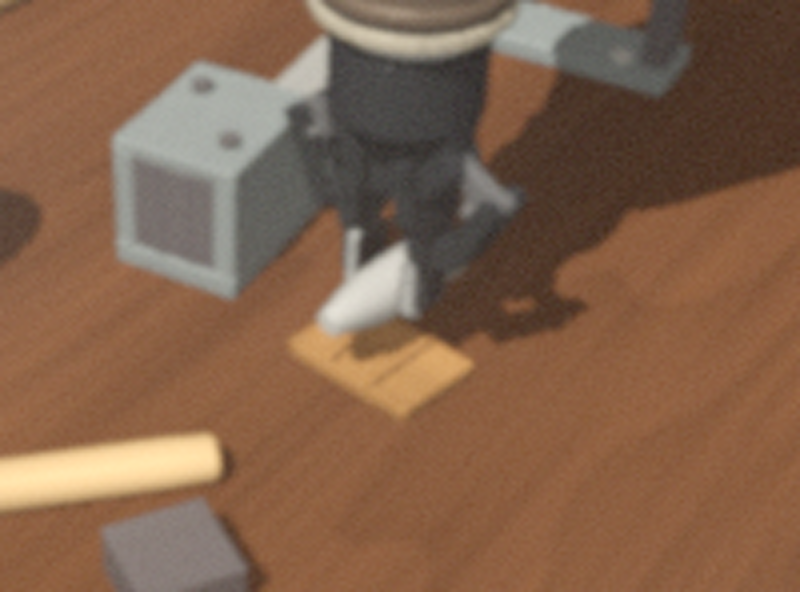

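Request:
{"fn": "drive_tool", "kwargs": {
  "targets": [
    {"wx": 0, "wy": 0, "wz": 0, "x": 0, "y": 0, "z": 2, "jaw": 1},
    {"wx": 0, "wy": 0, "wz": 0, "x": 0, "y": 0, "z": 3, "jaw": 1},
    {"wx": 0, "wy": 0, "wz": 0.03, "x": 0, "y": 0, "z": 3, "jaw": 1},
    {"wx": 0, "wy": 0, "wz": 0.04, "x": 1.5, "y": -1.3, "z": 1.2, "jaw": 1},
    {"wx": 0, "wy": 0, "wz": 0.04, "x": 2.4, "y": -2.2, "z": 0, "jaw": 1},
    {"wx": 0, "wy": 0, "wz": 0.04, "x": 2.4, "y": -2.2, "z": 0, "jaw": 1},
    {"wx": 0, "wy": 0, "wz": 0.04, "x": 2.4, "y": -2.2, "z": 0, "jaw": 1},
    {"wx": 0, "wy": 0, "wz": 0.04, "x": 2.4, "y": -2.2, "z": 0, "jaw": 1},
    {"wx": 0, "wy": 0, "wz": 0.0385, "x": 2.0, "y": -2, "z": 0, "jaw": 1},
    {"wx": 0, "wy": 0, "wz": 0, "x": 1.2, "y": -1, "z": 0, "jaw": 1},
    {"wx": 0, "wy": 0, "wz": 0, "x": 0, "y": 0, "z": 0, "jaw": 1},
    {"wx": 0, "wy": 0, "wz": 0, "x": 0, "y": 0, "z": 0, "jaw": 1}
  ]
}}

```text
time_s: 7.92
ee_pos: [0.5806, 0.0154, 0.1282]
orientation: [-0.528, 0.528, -0.471, 0.47]
contact_force: [-0.3, -0.3, -4.6]
opening: 0.331
```

```bash
python3 w.py w9
```

```text
t 7.92 p [0.5806 0.0154 0.1282] yawz 0.116 ydir [-0.001  0.    -1.   ] F [-0.3 -0.3 -4.6] open 0.331 j [-0.03  0.49  1.84  0.    0.8  -0.14]
```

View pics/w9.png

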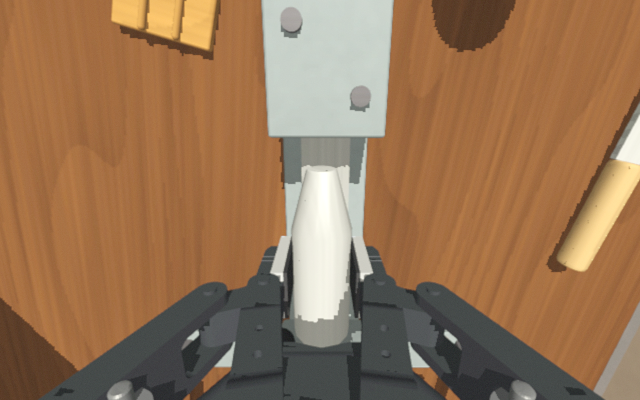

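```bash
python3 - <<'E'
from h import *; import pickle
c=pickle.load(open("w9.pkl","rb")); p=np.load("press2.npy")
for X,uv in [((-.037,.075,.091),(269,136)),((.037,.075,.091),(386,136))]: print(proj(c,P2W(p,X)).round(1),uv,(bp(c,uv,.091)-P2W(p,X)[0]).round(4))
print("tip pred",proj(c,P2W([.5806-.0003,.0154+.0028,.116],(0,.045,.146))),"target tcp .5818,.0159")
b=cv2.imread("pics/w9.png"); cv2.imwrite("pics/w9a.png",cv2.resize(b[110:230,250:410],None,fx=5,fy=5,interpolation=cv2.INTER_CUBIC))
E
```

```text
[[265.2 136.2]] (269, 136) [0.0024 0.0004 0.    ]
[[383.2 136. ]] (386, 136) [0.0018 0.0002 0.    ]
tip pred [[322.54394776 168.48426196]] target tcp .5818,.0159
```

View pics/w9a.png

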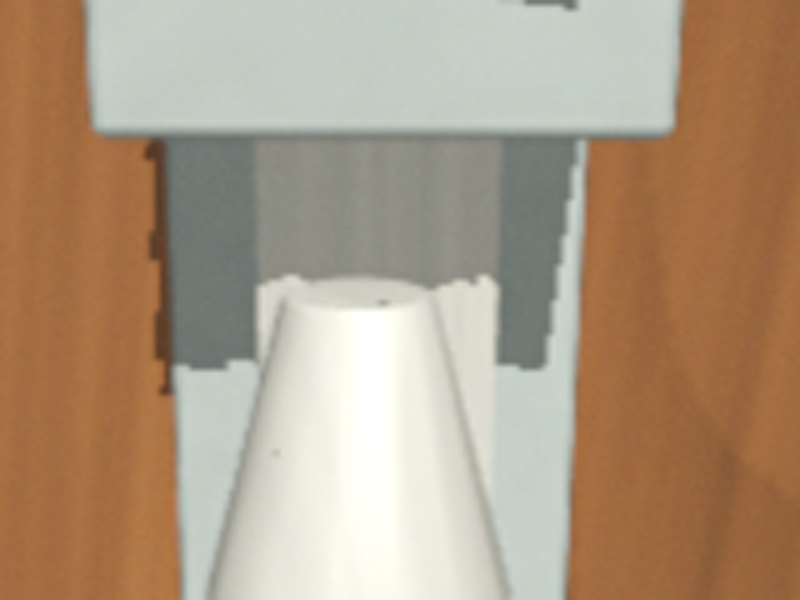

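```bash
python3 - <<'E'
from h import *; import pickle
c=pickle.load(open("w9.pkl","rb")); p=np.load("press2.npy")
for u,v in [(378,150),(377.5,280),(377,480)]:
  w=bp(c,(u/5+250-.4,v/5+110),.052); d=w[:2]-p[:2]; print(w.round(4), (np.cos(p[2])*d[0]+np.sin(p[2])*d[1]).round(4))
E
```

```text
[0.5772 0.064  0.052 ] 0.0011
[0.5795 0.044  0.052 ] 0.0011
[0.5834 0.0111 0.052 ] 0.0011
```

Request:
{"fn": "drive_tool", "kwargs": {
  "targets": [
    {"wx": 0, "wy": 0, "wz": 0, "x": 0.25, "y": 0.06, "z": -1, "jaw": 1},
    {"wx": 0, "wy": 0, "wz": 0, "x": 0, "y": 0, "z": -2, "jaw": 1},
    {"wx": 0, "wy": 0, "wz": 0, "x": 0, "y": 0, "z": -2, "jaw": 1},
    {"wx": 0, "wy": 0, "wz": 0, "x": 0, "y": 0, "z": -1.5, "jaw": 1},
    {"wx": 0, "wy": 0, "wz": 0, "x": 0, "y": 0, "z": -1, "jaw": 1},
    {"wx": 0, "wy": 0, "wz": 0, "x": 0, "y": 0, "z": -0.2, "jaw": 1},
    {"wx": 0, "wy": 0, "wz": 0, "x": 0, "y": 0, "z": 0, "jaw": 1}
  ]
}}

```text
time_s: 8.55
ee_pos: [0.5827, 0.0171, 0.0514]
orientation: [-0.528, 0.529, -0.47, 0.469]
contact_force: [1.3, -0.6, -3.4]
opening: 0.322
```

```bash
python3 w.py w10; python3 - <<'E'
import cv2
b=cv2.imread("pics/w10.png"); cv2.imwrite("pics/w10a.png",cv2.resize(b[90:250,230:430],None,fx=4,fy=3.7,interpolation=cv2.INTER_CUBIC))
E
```

```text
t 8.55 p [0.5827 0.0171 0.0514] yawz 0.1181 ydir [-0.001  0.    -1.   ] F [ 1.3 -0.6 -3.4] open 0.322 j [-0.02  0.61  1.89  0.    0.65 -0.14]
```

View pics/w10a.png

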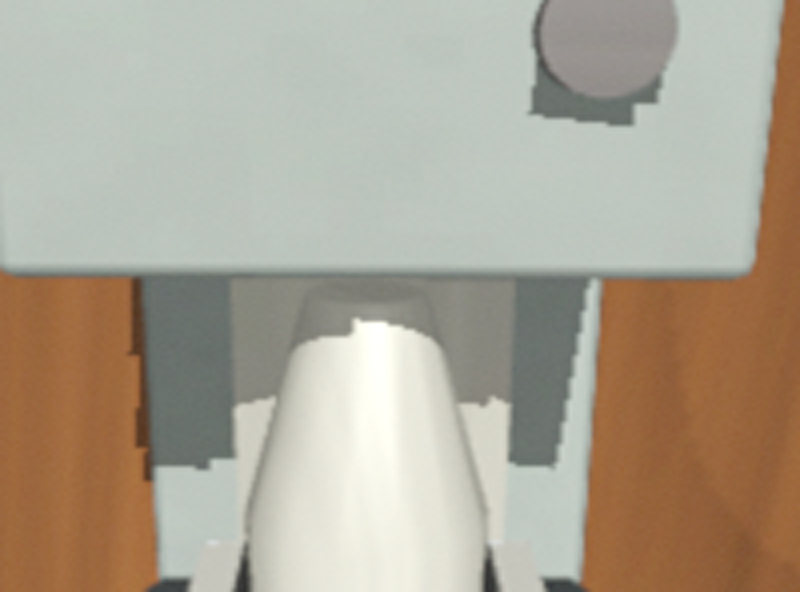

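Request:
{"fn": "drive_tool", "kwargs": {
  "targets": [
    {"wx": 0, "wy": 0, "wz": 0, "x": 0.07, "y": -0.05, "z": -0.3, "jaw": 1},
    {"wx": 0, "wy": 0, "wz": 0, "x": 0, "y": 0, "z": -0.3, "jaw": 1},
    {"wx": 0, "wy": 0, "wz": 0, "x": 0, "y": 0, "z": 0, "jaw": 1}
  ]
}}

```text
time_s: 8.85
ee_pos: [0.5843, 0.0161, 0.0461]
orientation: [0.529, -0.528, 0.47, -0.47]
contact_force: [-0.1, 0.8, -4.2]
opening: 0.326
```

Request:
{"fn": "drive_tool", "kwargs": {
  "targets": [
    {"wx": 0, "wy": 0, "wz": 0, "x": -0.05, "y": 0, "z": -0.2, "jaw": 1},
    {"wx": 0, "wy": 0, "wz": 0, "x": 0, "y": 0, "z": -0.15, "jaw": 1},
    {"wx": 0, "wy": 0, "wz": 0, "x": 0, "y": 0, "z": 0, "jaw": 1}
  ]
}}

```text
time_s: 9.1
ee_pos: [0.5835, 0.0161, 0.0425]
orientation: [-0.528, 0.529, -0.47, 0.47]
contact_force: [-0.6, 0.0, -3.2]
opening: 0.331
```

Request:
{"fn": "drive_tool", "kwargs": {
  "targets": [
    {"wx": 0, "wy": 0, "wz": 0, "x": 0, "y": 0, "z": -0.1, "jaw": 1},
    {"wx": 0, "wy": 0, "wz": 0, "x": 0, "y": 0, "z": 0, "jaw": 1}
  ]
}}

```text
time_s: 9.27
ee_pos: [0.5836, 0.0161, 0.0422]
orientation: [0.529, -0.528, 0.47, -0.47]
contact_force: [-5.7, 0.5, 8.5]
opening: 0.329
```

Request:
{"fn": "drive_tool", "kwargs": {
  "targets": [
    {"wx": 0, "wy": 0, "wz": 0, "x": -0.07, "y": 0, "z": 0.05, "jaw": 1},
    {"wx": 0, "wy": 0, "wz": 0, "x": 0, "y": 0, "z": 0, "jaw": 0.62},
    {"wx": 0, "wy": 0, "wz": 0, "x": 0, "y": 0, "z": 0, "jaw": 0.55},
    {"wx": 0, "wy": 0, "wz": 0, "x": 0, "y": 0, "z": 0, "jaw": 0.45},
    {"wx": 0, "wy": 0, "wz": 0, "x": 0, "y": 0, "z": 0, "jaw": 0.45},
    {"wx": 0, "wy": 0, "wz": 0, "x": 0, "y": 0, "z": 0, "jaw": 0.4}
  ]
}}

```text
time_s: 9.77
ee_pos: [0.5829, 0.0161, 0.0421]
orientation: [0.528, -0.528, 0.47, -0.47]
contact_force: [0.3, 0.5, -0.5]
opening: 0.596
```

```bash
python3 w.py w11; python3 - <<'E'
import cv2
from station import vision
b=cv2.imread("pics/w11.png"); cv2.imwrite("pics/w11a.png",cv2.resize(b[90:340,200:440],None,fx=2.4,fy=2.4,interpolation=cv2.INTER_CUBIC))
E
```

```text
t 9.77 p [0.5829 0.0161 0.0421] yawz 0.1175 ydir [ 0. -0. -1.] F [ 0.3  0.5 -0.5] open 0.596 j [-0.02  0.62  1.89 -0.    0.63 -0.14]
```

View pics/w11a.png

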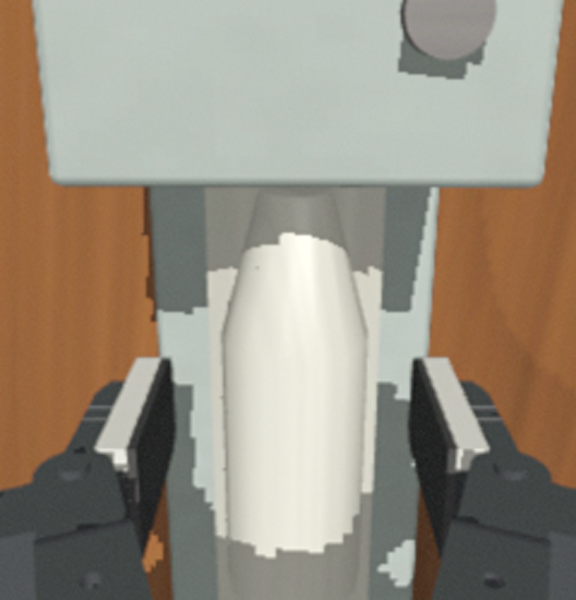

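```bash
cat >> h.py <<'E'
PR=None
def press():
    p=np.load("press2.npy").copy(); p[:2]+=.0012*np.array([np.cos(p[2]),np.sin(p[2])]); return p
def goal(th,R,d):
    p=press(); u=np.array([np.cos(th),np.sin(th)]); t=np.array([-u[1],u[0]])
    w=P2W(p,np.append(np.array([0,-.17])+R*u-d*t,0))[0][:2]; return w,p[2]+th-np.pi/2
def yawz(st):
    R=Ro.from_quat(np.array(st['orientation'])[[1,2,3,0]]).as_matrix(); return np.arctan2(R[1,2],R[0,2])
def seq(ths,R,d,z,start=None):
    """deltas cm from current measured pose via ths"""
    st=arm.state(); x=st['ee_pos']; cur=np.array([x[0],x[1]]); y=yawz(st)
    if start is not None: cur,y=start
    for i,t in enumerate(ths):
        w,yw=goal(t,R,d[i] if np.ndim(d) else d); print(np.rad2deg(t).round(1),'x %.2f y %.2f wz %.3f'%(*((w-cur)*100),yw-y),'z %.2f'%((z-x[2])*100) if i==0 else ''); cur,y=w,yw
def forces():
    """capstan frame: radial/tangential of tool and force"""
    st=arm.state(); p=press(); hub=P2W(p,(0,-.17,.13))[0]; r=st['ee_pos'][:2]-hub[:2]; R=np.hypot(*r); th=np.arctan2(r[1],r[0])-p[2]
    F=st['contact_force'][:2]; u=r/R; t=np.array([-u[1],u[0]])
    print('t %.2f R %.1f th_tool %.2fdeg (%.4f) Ft %.2f Fr %.2f Fz %.2f torque %.3f z %.4f'%(st['time_s'],R*1e3,np.rad2deg(th),th,F@t,F@u,st['contact_force'][2],R*(F@t),st['ee_pos'][2]))
E
python3 - <<'E'
from h import *
seq([np.deg2rad(102.5)],.098,.04,.107)
E
```

```text
102.5 x 2.77 y -8.23 wz 0.218 z 6.49
```

Request:
{"fn": "drive_tool", "kwargs": {
  "targets": [
    {"wx": 0, "wy": 0, "wz": 0, "x": 0, "y": 0, "z": 1, "jaw": 0.4},
    {"wx": 0, "wy": 0, "wz": 0, "x": 0, "y": 0, "z": 2, "jaw": 0.4},
    {"wx": 0, "wy": 0, "wz": 0, "x": 0, "y": 0, "z": 3, "jaw": 0.4},
    {"wx": 0, "wy": 0, "wz": 0, "x": 0, "y": 0, "z": 3, "jaw": 0.6},
    {"wx": 0, "wy": 0, "wz": 0, "x": 0, "y": 0, "z": 3, "jaw": 1},
    {"wx": 0, "wy": 0, "wz": 0.04, "x": 0, "y": 0, "z": 2, "jaw": 1},
    {"wx": 0, "wy": 0, "wz": 0.06, "x": 0.7, "y": -2, "z": 0, "jaw": 1},
    {"wx": 0, "wy": 0, "wz": 0.06, "x": 0.7, "y": -2, "z": 0, "jaw": 1},
    {"wx": 0, "wy": 0, "wz": 0.06, "x": 0.7, "y": -2, "z": 0, "jaw": 1},
    {"wx": 0, "wy": 0, "wz": 0, "x": 0.7, "y": -2.2, "z": 0, "jaw": 1},
    {"wx": 0, "wy": 0, "wz": 0, "x": 0, "y": 0, "z": 0, "jaw": 1}
  ]
}}

```text
time_s: 10.73
ee_pos: [0.6122, -0.0692, 0.183]
orientation: [0.577, -0.577, 0.409, -0.41]
contact_force: [-0.9, -1.7, -0.5]
opening: -0.002
```

```bash
python3 w.py w12
```

```text
t 10.73 p [ 0.6122 -0.0692  0.183 ] yawz 0.3361 ydir [ 0.002 -0.001 -1.   ] F [-0.9 -1.7 -0.5] open -0.002 j [-0.16  0.47  1.72 -0.    0.95 -0.5 ]
```

View pics/w12.png

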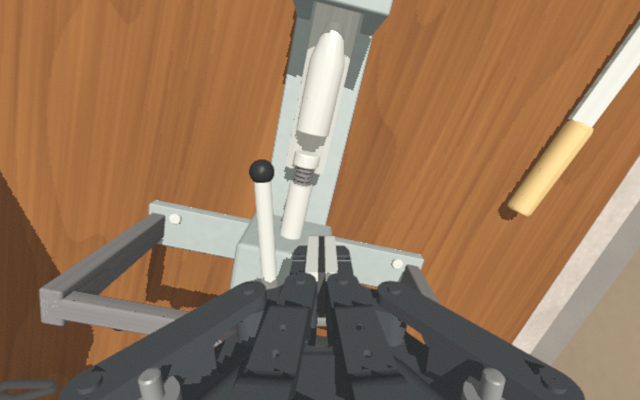

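Request:
{"fn": "drive_tool", "kwargs": {
  "targets": [
    {"wx": 0, "wy": 0, "wz": 0, "x": 0, "y": 0, "z": -2, "jaw": 1},
    {"wx": 0, "wy": 0, "wz": 0, "x": 0, "y": 0, "z": -2.5, "jaw": 1},
    {"wx": 0, "wy": 0, "wz": 0, "x": 0, "y": 0, "z": -2, "jaw": 1},
    {"wx": 0, "wy": 0, "wz": 0, "x": 0, "y": 0, "z": -1.1, "jaw": 1},
    {"wx": 0, "wy": 0, "wz": 0, "x": 0, "y": 0, "z": 0, "jaw": 1}
  ]
}}

```text
time_s: 11.2
ee_pos: [0.6093, -0.0651, 0.1042]
orientation: [-0.576, 0.577, -0.41, 0.408]
contact_force: [-1.3, 1.1, -0.3]
opening: -0.002
```

```bash
python3 w.py w13; python3 - <<'E'
from h import *
forces()
d=np.deg2rad
seq([d(102.5),d(102.5),d(102.5),d(106),d(110),d(114),d(118),d(122)],.098,[.032,.025,.02,.02,.02,.02,.02,.02],.107)
E
```

```text
t 11.2 p [ 0.6093 -0.0651  0.1042] yawz 0.3377 ydir [-0.004  0.001 -1.   ] F [-1.3  1.1 -0.3] open -0.002 j [-0.16  0.56  1.78  0.    0.8  -0.49]
t 11.25 R 106.7 th_tool 80.58deg (1.4063) Ft 0.44 Fr 0.54 Fz 0.79 torque 0.047 z 0.1057
102.5 x -0.71 y -0.35 wz -0.002 z 0.13
102.5 x -0.66 y -0.23 wz 0.000 
102.5 x -0.47 y -0.16 wz 0.000 
106.0 x -0.60 y -0.10 wz 0.061 
110.0 x -0.68 y -0.16 wz 0.070 
114.0 x -0.67 y -0.21 wz 0.070 
118.0 x -0.65 y -0.25 wz 0.070 
122.0 x -0.63 y -0.30 wz 0.070
```

View pics/w13.png

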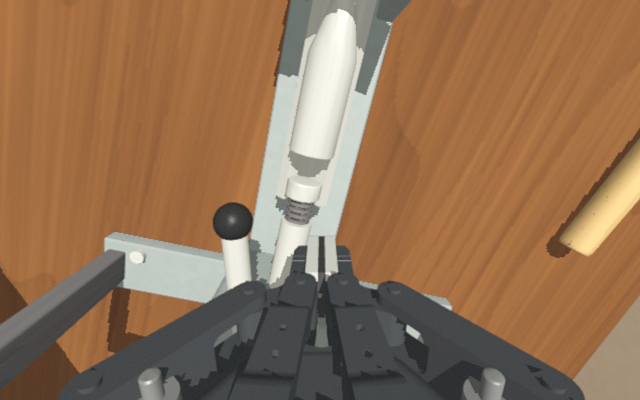

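Request:
{"fn": "drive_tool", "kwargs": {
  "targets": [
    {"wx": 0, "wy": 0, "wz": 0, "x": -0.7, "y": -0.35, "z": 0.1, "jaw": 1},
    {"wx": 0, "wy": 0, "wz": 0, "x": -0.66, "y": -0.23, "z": 0, "jaw": 1},
    {"wx": 0, "wy": 0, "wz": 0, "x": -0.47, "y": -0.16, "z": 0, "jaw": 1},
    {"wx": 0, "wy": 0, "wz": 0.06, "x": -0.6, "y": -0.1, "z": 0, "jaw": 1},
    {"wx": 0, "wy": 0, "wz": 0.07, "x": -0.68, "y": -0.16, "z": 0, "jaw": 1},
    {"wx": 0, "wy": 0, "wz": 0.07, "x": -0.67, "y": -0.21, "z": 0, "jaw": 1}
  ]
}}

```text
time_s: 11.75
ee_pos: [0.5739, -0.0778, 0.1083]
orientation: [0.616, -0.615, 0.347, -0.349]
contact_force: [7.0, 7.5, 0.5]
opening: 0.001
```

```bash
python3 w.py w14; python3 - <<'E'
from h import *
forces()
E
```

```text
t 11.75 p [ 0.5739 -0.0778  0.1083] yawz 0.5402 ydir [ 0.003  0.    -1.   ] F [7.  7.5 0.5] open 0.001 j [-0.19  0.52  1.87  0.    0.75 -0.73]
t 11.80 R 99.2 th_tool 102.43deg (1.7878) Ft -5.58 Fr 0.31 Fz 0.33 torque -0.554 z 0.1082
```

View pics/w14.png

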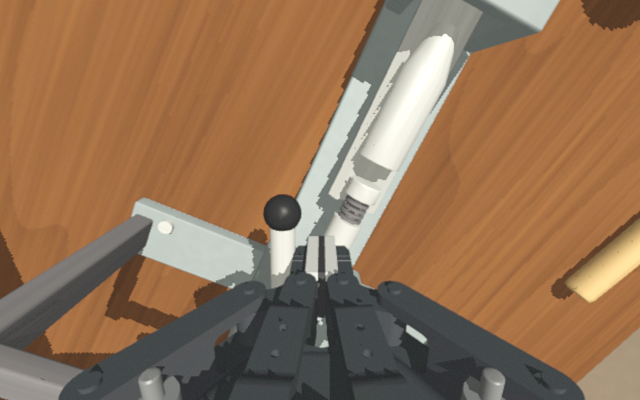

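```bash
python3 - <<'E'
from h import *
d=np.deg2rad
seq([d(t) for t in (118,122,126,130,134,138,142,146,149)],.098,.02,.107)
E
```

```text
118.0 x -0.68 y -0.17 wz 0.060 z -0.12
122.0 x -0.63 y -0.30 wz 0.070 
126.0 x -0.61 y -0.34 wz 0.070 
130.0 x -0.58 y -0.38 wz 0.070 
134.0 x -0.56 y -0.42 wz 0.070 
138.0 x -0.53 y -0.46 wz 0.070 
142.0 x -0.49 y -0.50 wz 0.070 
146.0 x -0.46 y -0.53 wz 0.070 
149.0 x -0.32 y -0.42 wz 0.052
```

Request:
{"fn": "drive_tool", "kwargs": {
  "targets": [
    {"wx": 0, "wy": 0, "wz": 0.06, "x": -0.68, "y": -0.17, "z": -0.1, "jaw": 1},
    {"wx": 0, "wy": 0, "wz": 0.07, "x": -0.63, "y": -0.3, "z": 0, "jaw": 1},
    {"wx": 0, "wy": 0, "wz": 0.07, "x": -0.61, "y": -0.34, "z": 0, "jaw": 1},
    {"wx": 0, "wy": 0, "wz": 0.07, "x": -0.58, "y": -0.38, "z": 0, "jaw": 1},
    {"wx": 0, "wy": 0, "wz": 0.07, "x": -0.56, "y": -0.42, "z": 0, "jaw": 1},
    {"wx": 0, "wy": 0, "wz": 0.07, "x": -0.53, "y": -0.46, "z": 0, "jaw": 1},
    {"wx": 0, "wy": 0, "wz": 0.07, "x": -0.49, "y": -0.5, "z": 0, "jaw": 1},
    {"wx": 0, "wy": 0, "wz": 0.07, "x": -0.46, "y": -0.53, "z": 0, "jaw": 1},
    {"wx": 0, "wy": 0, "wz": 0.05, "x": -0.32, "y": -0.42, "z": 0, "jaw": 1}
  ]
}}

```text
time_s: 12.55
ee_pos: [0.5247, -0.1132, 0.1074]
orientation: [0.691, -0.691, 0.15, -0.152]
contact_force: [2.5, 7.3, 5.5]
opening: 0.001
```

```bash
python3 w.py w15; python3 - <<'E'
from h import *
forces()
d=np.deg2rad
print("back off & to 60deg spoke"); seq([d(149),d(59)],.098,[.035,.045],.107)
E
```

```text
t 12.55 p [ 0.5247 -0.1132  0.1074] yawz 1.1407 ydir [ 0.002  0.    -1.   ] F [2.5 7.3 5.5] open 0.001 j [-0.27  0.47  1.96  0.    0.7  -1.41]
t 12.60 R 99.6 th_tool 137.62deg (2.4019) Ft -3.59 Fr 0.54 Fz 2.04 torque -0.357 z 0.1074
back off & to 60deg spoke
149.0 x 0.60 y 1.41 wz 0.003 z -0.04
59.0 x 15.63 y -0.14 wz -1.571
```

View pics/w15.png

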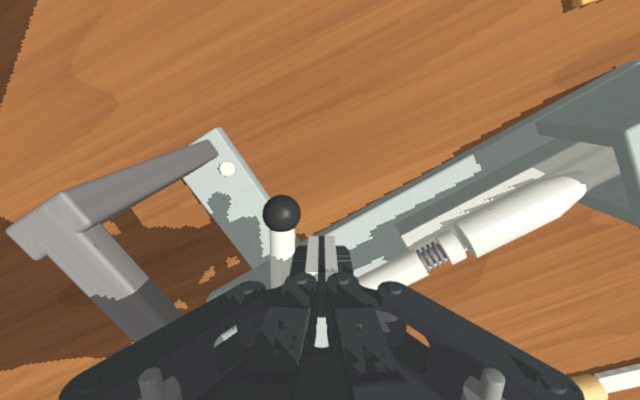

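```bash
cat >> h.py <<'E'
def ballang(name,uv):
    import pickle
    c=pickle.load(open(name+".pkl","rb")); p=press(); w=bp(c,uv,.13); hub=P2W(p,(0,-.17,.13))[0]; r=(w-hub)[:2]
    a=np.arctan2(r[1],r[0])-p[2]; print(name,'ball R %.1f ang %.2fdeg %.4f'%(np.hypot(*r)*1e3,np.rad2deg(a),a)); return a
E
python3 - <<'E'
from h import *
ballang("w13",(233,221)); ballang("w14",(283,212)); a=ballang("w15",(282,213)); print('q',a-np.pi/2)
E
```

```text
w13 ball R 124.4 ang 103.30deg 1.8030
w14 ball R 124.9 ang 112.63deg 1.9657
w15 ball R 125.6 ang 147.73deg 2.5783
q 1.0075429354681606
```

Request:
{"fn": "drive_tool", "kwargs": {
  "targets": [
    {"wx": 0, "wy": 0, "wz": 0, "x": 0.4, "y": 0.9, "z": 0.5, "jaw": 1},
    {"wx": 0, "wy": 0, "wz": 0, "x": 0, "y": 0, "z": 3, "jaw": 1},
    {"wx": 0, "wy": 0, "wz": -0.08, "x": 0.2, "y": 0.5, "z": 3.5, "jaw": 1},
    {"wx": 0, "wy": 0, "wz": -0.12, "x": 1.3, "y": 0, "z": 0.5, "jaw": 1},
    {"wx": 0, "wy": 0, "wz": -0.12, "x": 1.7, "y": 0, "z": 0, "jaw": 1},
    {"wx": 0, "wy": 0, "wz": -0.12, "x": 1.7, "y": 0, "z": 0, "jaw": 1},
    {"wx": 0, "wy": 0, "wz": -0.12, "x": 1.7, "y": 0, "z": 0, "jaw": 1},
    {"wx": 0, "wy": 0, "wz": -0.12, "x": 1.7, "y": 0, "z": 0, "jaw": 1},
    {"wx": 0, "wy": 0, "wz": -0.12, "x": 1.7, "y": 0, "z": 0, "jaw": 1},
    {"wx": 0, "wy": 0, "wz": -0.12, "x": 1.7, "y": 0, "z": 0, "jaw": 1},
    {"wx": 0, "wy": 0, "wz": -0.12, "x": 1.7, "y": 0, "z": 0, "jaw": 1},
    {"wx": 0, "wy": 0, "wz": -0.12, "x": 1.7, "y": 0, "z": 0, "jaw": 1}
  ]
}}

```text
time_s: 13.6
ee_pos: [0.6803, -0.0984, 0.1821]
orientation: [-0.493, 0.492, -0.507, 0.508]
contact_force: [-0.0, 0.2, 0.6]
opening: -0.001
```

```bash
python3 - <<'E'
from h import *
pose(arm.state()); forces()
d=np.deg2rad
seq([d(58)],.098,[.045],.107)
E
```

```text
t 13.6 p [ 0.6803 -0.0984  0.1821] yawz -0.0296 ydir [ 0.001 -0.    -1.   ] F [-0.   0.2  0.6] open -0.001 j [-0.19  0.57  1.54 -0.    1.03 -0.16]
t 13.60 R 105.1 th_tool 37.59deg (0.6560) Ft 0.12 Fr 0.10 Fz 0.58 torque 0.012 z 0.1821
58.0 x 0.73 y -0.40 wz -0.412 z -7.51
```

Align, look, then go down.

Request:
{"fn": "drive_tool", "kwargs": {
  "targets": [
    {"wx": 0, "wy": 0, "wz": -0.11, "x": 0.7, "y": -0.4, "z": 0, "jaw": 1},
    {"wx": 0, "wy": 0, "wz": -0.11, "x": 0, "y": 0, "z": 0, "jaw": 1},
    {"wx": 0, "wy": 0, "wz": -0.1, "x": 0, "y": 0, "z": 0, "jaw": 1},
    {"wx": 0, "wy": 0, "wz": -0.09, "x": 0, "y": 0, "z": -1, "jaw": 1},
    {"wx": 0, "wy": 0, "wz": 0, "x": 0, "y": 0, "z": 0, "jaw": 1}
  ]
}}

```text
time_s: 14.02
ee_pos: [0.6859, -0.1024, 0.1706]
orientation: [0.379, -0.38, 0.597, -0.596]
contact_force: [-0.7, 0.4, 0.2]
opening: -0.004
```

```bash
python3 w.py w16; python3 - <<'E'
from h import *
forces()
d=np.deg2rad
seq([d(58)],.098,[.045],.107)
E
```

```text
t 14.02 p [ 0.6859 -0.1024  0.1706] yawz -0.4381 ydir [-0.001  0.    -1.   ] F [-0.7  0.4  0.2] open -0.004 j [-0.19  0.59  1.53 -0.    1.02  0.25]
t 14.07 R 106.5 th_tool 33.91deg (0.5919) Ft -0.49 Fr 0.30 Fz -0.02 torque -0.052 z 0.1711
58.0 x 0.17 y 0.00 wz -0.009 z -6.41
```

View pics/w16.png

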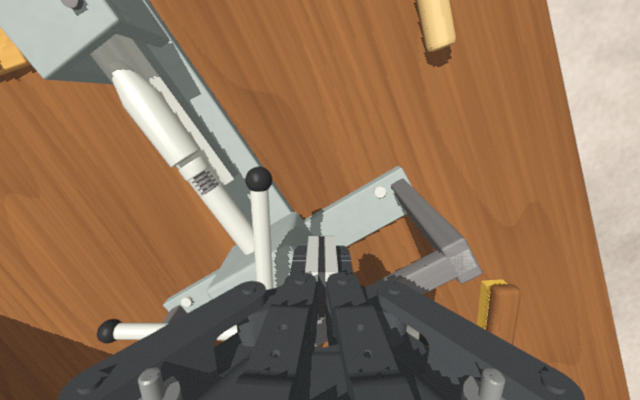

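Request:
{"fn": "drive_tool", "kwargs": {
  "targets": [
    {"wx": 0, "wy": 0, "wz": 0, "x": 0.1, "y": 0, "z": -2, "jaw": 1},
    {"wx": 0, "wy": 0, "wz": 0, "x": 0, "y": 0, "z": -2.4, "jaw": 1},
    {"wx": 0, "wy": 0, "wz": 0, "x": 0, "y": 0, "z": -1.5, "jaw": 1},
    {"wx": 0, "wy": 0, "wz": 0, "x": 0, "y": 0, "z": -0.5, "jaw": 1}
  ]
}}

```text
time_s: 14.4
ee_pos: [0.6862, -0.1026, 0.1054]
orientation: [0.381, -0.383, 0.596, -0.594]
contact_force: [-0.5, 0.2, 0.2]
opening: 0.001
```

```bash
python3 - <<'E'
from h import *
pose(arm.state())
d=np.deg2rad
seq([d(58),d(58)]+[d(t) for t in range(63,150,5)],.098,[.032]+[.02]*19,.107)
E
```

```text
t 14.4 p [ 0.6862 -0.1026  0.1054] yawz -0.4296 ydir [-0.003  0.001 -1.   ] F [-0.5  0.2  0.2] open 0.001 j [-0.19  0.66  1.58  0.    0.9   0.24]
58.0 x -1.03 y 0.57 wz -0.012 z 0.16
58.0 x -1.09 y 0.51 wz 0.000 
63.0 x -0.72 y 0.49 wz 0.087 
68.0 x -0.76 y 0.43 wz 0.087 
73.0 x -0.80 y 0.36 wz 0.087 
78.0 x -0.82 y 0.29 wz 0.087 
83.0 x -0.85 y 0.22 wz 0.087 
88.0 x -0.86 y 0.14 wz 0.087 
93.0 x -0.87 y 0.07 wz 0.087 
98.0 x -0.87 y -0.01 wz 0.087 
103.0 x -0.87 y -0.09 wz 0.087 
108.0 x -0.86 y -0.16 wz 0.087 
113.0 x -0.84 y -0.24 wz 0.087 
118.0 x -0.82 y -0.31 wz 0.087 
123.0 x -0.79 y -0.38 wz 0.087 
128.0 x -0.75 y -0.45 wz 0.087 
133.0 x -0.71 y -0.51 wz 0.087 
138.0 x -0.66 y -0.57 wz 0.087 
143.0 x -0.61 y -0.62 wz 0.087 
148.0 x -0.55 y -0.68 wz 0.087
```

Request:
{"fn": "drive_tool", "kwargs": {
  "targets": [
    {"wx": 0, "wy": 0, "wz": -0.01, "x": -1.03, "y": 0.57, "z": 0.1, "jaw": 1},
    {"wx": 0, "wy": 0, "wz": 0, "x": -1.09, "y": 0.51, "z": 0, "jaw": 1},
    {"wx": 0, "wy": 0, "wz": 0.087, "x": -0.72, "y": 0.49, "z": 0, "jaw": 1},
    {"wx": 0, "wy": 0, "wz": 0.087, "x": -0.76, "y": 0.43, "z": 0, "jaw": 1},
    {"wx": 0, "wy": 0, "wz": 0.087, "x": -0.8, "y": 0.36, "z": 0, "jaw": 1},
    {"wx": 0, "wy": 0, "wz": 0.087, "x": -0.82, "y": 0.29, "z": 0, "jaw": 1},
    {"wx": 0, "wy": 0, "wz": 0.087, "x": -0.85, "y": 0.22, "z": 0, "jaw": 1},
    {"wx": 0, "wy": 0, "wz": 0.087, "x": -0.86, "y": 0.14, "z": 0, "jaw": 1},
    {"wx": 0, "wy": 0, "wz": 0.087, "x": -0.87, "y": 0.07, "z": 0, "jaw": 1}
  ]
}}

```text
time_s: 15.15
ee_pos: [0.6117, -0.0719, 0.11]
orientation: [0.542, -0.54, 0.453, -0.456]
contact_force: [9.7, 4.5, -1.5]
opening: 0.001
```

```bash
python3 w.py w17; python3 - <<'E'
from h import *
forces()
d=np.deg2rad
seq([d(t) for t in range(98,150,5)],.098,.02,.107)
E
```

```text
t 15.15 p [ 0.6117 -0.0719  0.11  ] yawz 0.173 ydir [ 0.005 -0.    -1.   ] F [ 9.7  4.5 -1.5] open 0.001 j [-0.17  0.56  1.78  0.    0.8  -0.34]
t 15.20 R 100.2 th_tool 80.60deg (1.4067) Ft -5.58 Fr 2.46 Fz 1.17 torque -0.559 z 0.1098
98.0 x -1.02 y -0.02 wz 0.077 z -0.28
103.0 x -0.87 y -0.09 wz 0.087 
108.0 x -0.86 y -0.16 wz 0.087 
113.0 x -0.84 y -0.24 wz 0.087 
118.0 x -0.82 y -0.31 wz 0.087 
123.0 x -0.79 y -0.38 wz 0.087 
128.0 x -0.75 y -0.45 wz 0.087 
133.0 x -0.71 y -0.51 wz 0.087 
138.0 x -0.66 y -0.57 wz 0.087 
143.0 x -0.61 y -0.62 wz 0.087 
148.0 x -0.55 y -0.68 wz 0.087
```

View pics/w17.png

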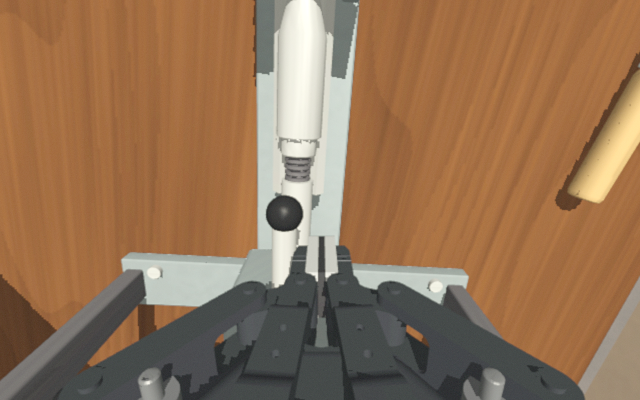

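Request:
{"fn": "drive_tool", "kwargs": {
  "targets": [
    {"wx": 0, "wy": 0, "wz": 0.08, "x": -1, "y": -0.02, "z": -0.2, "jaw": 1},
    {"wx": 0, "wy": 0, "wz": 0.087, "x": -0.87, "y": -0.09, "z": 0, "jaw": 1},
    {"wx": 0, "wy": 0, "wz": 0.087, "x": -0.86, "y": -0.16, "z": 0, "jaw": 1},
    {"wx": 0, "wy": 0, "wz": 0.087, "x": -0.84, "y": -0.24, "z": 0, "jaw": 1},
    {"wx": 0, "wy": 0, "wz": 0.087, "x": -0.82, "y": -0.31, "z": 0, "jaw": 1},
    {"wx": 0, "wy": 0, "wz": 0.087, "x": -0.79, "y": -0.38, "z": 0, "jaw": 1},
    {"wx": 0, "wy": 0, "wz": 0.087, "x": -0.75, "y": -0.45, "z": 0, "jaw": 1},
    {"wx": 0, "wy": 0, "wz": 0.087, "x": -0.71, "y": -0.51, "z": 0, "jaw": 1},
    {"wx": 0, "wy": 0, "wz": 0.087, "x": -0.66, "y": -0.57, "z": 0, "jaw": 1},
    {"wx": 0, "wy": 0, "wz": 0.087, "x": -0.61, "y": -0.62, "z": 0, "jaw": 1},
    {"wx": 0, "wy": 0, "wz": 0.087, "x": -0.55, "y": -0.68, "z": 0, "jaw": 1}
  ]
}}

```text
time_s: 16.12
ee_pos: [0.5261, -0.1123, 0.1079]
orientation: [0.69, -0.689, 0.156, -0.158]
contact_force: [2.8, 9.1, 6.5]
opening: -0.0
```

```bash
python3 w.py w18; python3 - <<'E'
from h import *
forces()
im=cv2.imread("pics/w18.png"); g=im.max(2)[150:280,180:340]<45
n,l,s,c=cv2.connectedComponentsWithStats(g.astype(np.uint8)); print([(s[i].tolist(),(c[i]+[180,150]).round(1)) for i in range(1,n) if s[i,4]>200])
d=np.deg2rad
E
```

```text
t 16.12 p [ 0.5261 -0.1123  0.1079] yawz 1.1229 ydir [ 0.003  0.    -1.   ] F [2.8 9.1 6.5] open -0.0 j [-0.27  0.47  1.96  0.    0.7  -1.39]
t 16.17 R 99.1 th_tool 137.05deg (2.3920) Ft -3.49 Fr -0.11 Fz 2.66 torque -0.346 z 0.1078
[]
```

View pics/w18.png

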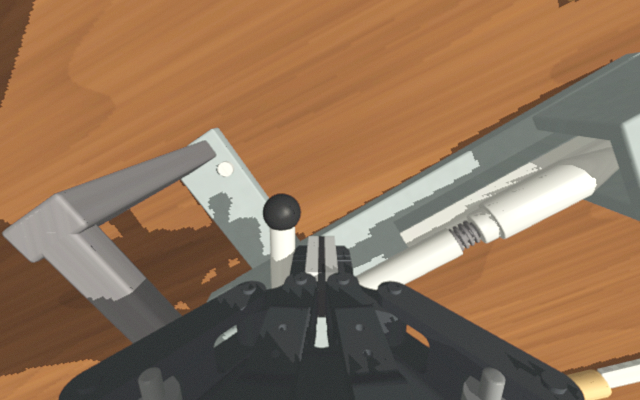

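Request:
{"fn": "drive_tool", "kwargs": {
  "targets": [
    {"wx": 0, "wy": 0, "wz": 0, "x": 0.4, "y": 0.9, "z": 0.5, "jaw": 1},
    {"wx": 0, "wy": 0, "wz": 0, "x": 0, "y": 0, "z": 3, "jaw": 1},
    {"wx": 0, "wy": 0, "wz": -0.08, "x": 0.2, "y": 0.5, "z": 3.5, "jaw": 1},
    {"wx": 0, "wy": 0, "wz": -0.12, "x": 1.3, "y": 0, "z": 0.5, "jaw": 1},
    {"wx": 0, "wy": 0, "wz": -0.12, "x": 1.7, "y": 0, "z": 0, "jaw": 1},
    {"wx": 0, "wy": 0, "wz": -0.12, "x": 1.7, "y": 0, "z": 0, "jaw": 1},
    {"wx": 0, "wy": 0, "wz": -0.12, "x": 1.7, "y": 0, "z": 0, "jaw": 1},
    {"wx": 0, "wy": 0, "wz": -0.12, "x": 1.7, "y": 0, "z": 0, "jaw": 1},
    {"wx": 0, "wy": 0, "wz": -0.12, "x": 1.7, "y": 0, "z": 0, "jaw": 1},
    {"wx": 0, "wy": 0, "wz": -0.12, "x": 1.7, "y": 0, "z": 0, "jaw": 1},
    {"wx": 0, "wy": 0, "wz": -0.12, "x": 1.7, "y": 0, "z": 0, "jaw": 1},
    {"wx": 0, "wy": 0, "wz": -0.12, "x": 1.7, "y": 0, "z": 0, "jaw": 1}
  ]
}}

```text
time_s: 17.17
ee_pos: [0.6813, -0.0974, 0.1823]
orientation: [-0.487, 0.487, -0.512, 0.513]
contact_force: [0.6, -0.1, -0.2]
opening: 0.002
```

Request:
{"fn": "drive_tool", "kwargs": {
  "targets": [
    {"wx": 0, "wy": 0, "wz": -0.11, "x": 0.6, "y": -0.4, "z": 0, "jaw": 1},
    {"wx": 0, "wy": 0, "wz": -0.11, "x": 0, "y": 0, "z": 0, "jaw": 1},
    {"wx": 0, "wy": 0, "wz": -0.1, "x": 0, "y": 0, "z": 0, "jaw": 1},
    {"wx": 0, "wy": 0, "wz": -0.09, "x": 0, "y": 0, "z": -1, "jaw": 1},
    {"wx": 0, "wy": 0, "wz": 0, "x": 0, "y": 0, "z": 0, "jaw": 1}
  ]
}}

```text
time_s: 17.58
ee_pos: [0.6858, -0.1014, 0.1708]
orientation: [0.373, -0.373, 0.601, -0.6]
contact_force: [-1.4, -0.7, -1.6]
opening: 0.002
```

```bash
python3 w.py w19; python3 - <<'E'
from h import *
forces()
d=np.deg2rad
seq([d(57)],.098,[.045],.107)
E
```

```text
t 17.58 p [ 0.6858 -0.1014  0.1708] yawz -0.4593 ydir [-0.001  0.    -1.   ] F [-1.4 -0.7 -1.6] open 0.002 j [-0.19  0.59  1.54 -0.    1.02  0.27]
t 17.63 R 107.0 th_tool 34.33deg (0.5991) Ft 0.68 Fr 0.48 Fz 0.37 torque 0.073 z 0.1712
57.0 x 0.30 y -0.23 wz -0.006 z -6.42
```

View pics/w19.png

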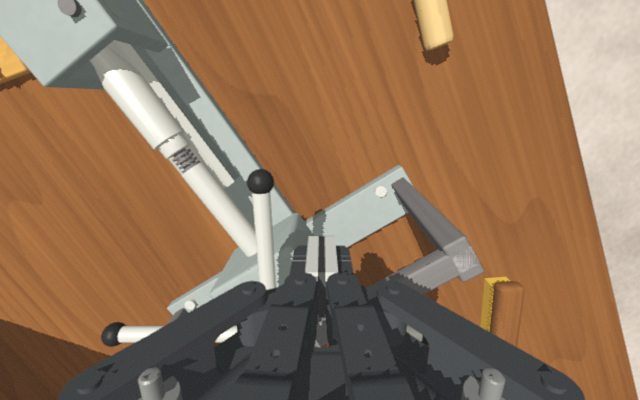

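Request:
{"fn": "drive_tool", "kwargs": {
  "targets": [
    {"wx": 0, "wy": 0, "wz": 0, "x": 0.2, "y": -0.2, "z": -2, "jaw": 1},
    {"wx": 0, "wy": 0, "wz": 0, "x": 0, "y": 0, "z": -2.4, "jaw": 1},
    {"wx": 0, "wy": 0, "wz": 0, "x": 0, "y": 0, "z": -1.5, "jaw": 1},
    {"wx": 0, "wy": 0, "wz": 0, "x": 0, "y": 0, "z": -0.5, "jaw": 1}
  ]
}}

```text
time_s: 17.97
ee_pos: [0.6869, -0.1039, 0.1054]
orientation: [0.375, -0.376, 0.6, -0.598]
contact_force: [-1.2, 0.3, -1.3]
opening: -0.001
```

```bash
python3 - <<'E'
from h import *
pose(arm.state()); forces()
d=np.deg2rad
seq([d(57),d(57)]+[d(t) for t in range(62,108,5)],.098,[.032]+[.018]*19,.107)
E
```

```text
t 17.97 p [ 0.6869 -0.1039  0.1054] yawz -0.4507 ydir [-0.003  0.001 -1.   ] F [-1.2  0.3 -1.3] open -0.001 j [-0.19  0.66  1.58 -0.    0.9   0.26]
t 17.97 R 106.3 th_tool 33.01deg (0.5761) Ft 0.95 Fr -0.73 Fz -1.33 torque 0.101 z 0.1054
57.0 x -0.97 y 0.57 wz -0.008 z 0.16
57.0 x -1.26 y 0.62 wz 0.000 
62.0 x -0.72 y 0.49 wz 0.087 
67.0 x -0.76 y 0.42 wz 0.087 
72.0 x -0.79 y 0.36 wz 0.087 
77.0 x -0.82 y 0.29 wz 0.087 
82.0 x -0.84 y 0.21 wz 0.087 
87.0 x -0.86 y 0.14 wz 0.087 
92.0 x -0.87 y 0.06 wz 0.087 
97.0 x -0.87 y -0.01 wz 0.087 
102.0 x -0.86 y -0.09 wz 0.087 
107.0 x -0.85 y -0.16 wz 0.087
```

Request:
{"fn": "drive_tool", "kwargs": {
  "targets": [
    {"wx": 0, "wy": 0, "wz": -0.008, "x": -0.97, "y": 0.57, "z": 0.1, "jaw": 1},
    {"wx": 0, "wy": 0, "wz": 0, "x": -1.26, "y": 0.62, "z": 0, "jaw": 1},
    {"wx": 0, "wy": 0, "wz": 0.087, "x": -0.72, "y": 0.49, "z": 0, "jaw": 1},
    {"wx": 0, "wy": 0, "wz": 0.087, "x": -0.76, "y": 0.42, "z": 0, "jaw": 1},
    {"wx": 0, "wy": 0, "wz": 0.087, "x": -0.79, "y": 0.36, "z": 0, "jaw": 1},
    {"wx": 0, "wy": 0, "wz": 0.087, "x": -0.82, "y": 0.29, "z": 0, "jaw": 1},
    {"wx": 0, "wy": 0, "wz": 0.087, "x": -0.84, "y": 0.21, "z": 0, "jaw": 1},
    {"wx": 0, "wy": 0, "wz": 0.087, "x": -0.86, "y": 0.14, "z": 0, "jaw": 1},
    {"wx": 0, "wy": 0, "wz": 0.087, "x": -0.87, "y": 0.06, "z": 0, "jaw": 1},
    {"wx": 0, "wy": 0, "wz": 0.087, "x": -0.87, "y": -0.01, "z": 0, "jaw": 1},
    {"wx": 0, "wy": 0, "wz": 0.087, "x": -0.86, "y": -0.09, "z": 0, "jaw": 1},
    {"wx": 0, "wy": 0, "wz": 0.087, "x": -0.85, "y": -0.16, "z": 0, "jaw": 1}
  ]
}}

```text
time_s: 18.97
ee_pos: [0.5852, -0.0747, 0.11]
orientation: [0.593, -0.591, 0.385, -0.388]
contact_force: [6.4, 9.3, 0.8]
opening: 0.002
```

```bash
python3 - <<'E'
from h import *
pose(arm.state()); forces()
E
python3 w.py w20
python3 - <<'E'
from h import *
forces()
d=np.deg2rad
seq([d(t) for t in range(109,140,2)],.098,.018,.107)
E
```

```text
t 18.97 p [ 0.5852 -0.0747  0.11  ] yawz 0.4148 ydir [ 0.004  0.    -1.   ] F [6.4 9.3 0.8] open 0.002 j [-0.18  0.53  1.84  0.    0.77 -0.6 ]
t 18.97 R 99.2 th_tool 94.84deg (1.6553) Ft -8.15 Fr 7.80 Fz 0.84 torque -0.808 z 0.1100
t 18.97 p [ 0.5852 -0.0747  0.11  ] yawz 0.4148 ydir [ 0.004  0.    -1.   ] F [6.4 9.3 0.8] open 0.002 j [-0.18  0.53  1.84  0.    0.77 -0.6 ]
t 19.02 R 99.2 th_tool 95.91deg (1.6739) Ft -5.36 Fr 2.59 Fz 3.00 torque -0.531 z 0.1098
109.0 x -0.46 y -0.07 wz 0.027 z -0.28
111.0 x -0.33 y -0.10 wz 0.035 
113.0 x -0.33 y -0.11 wz 0.035 
115.0 x -0.33 y -0.12 wz 0.035 
117.0 x -0.32 y -0.13 wz 0.035 
119.0 x -0.32 y -0.14 wz 0.035 
121.0 x -0.31 y -0.15 wz 0.035 
123.0 x -0.31 y -0.16 wz 0.035 
125.0 x -0.30 y -0.18 wz 0.035 
127.0 x -0.29 y -0.19 wz 0.035 
129.0 x -0.29 y -0.20 wz 0.035 
131.0 x -0.28 y -0.21 wz 0.035 
133.0 x -0.27 y -0.22 wz 0.035 
135.0 x -0.27 y -0.23 wz 0.035 
137.0 x -0.26 y -0.23 wz 0.035 
139.0 x -0.25 y -0.24 wz 0.035
```

View pics/w20.png

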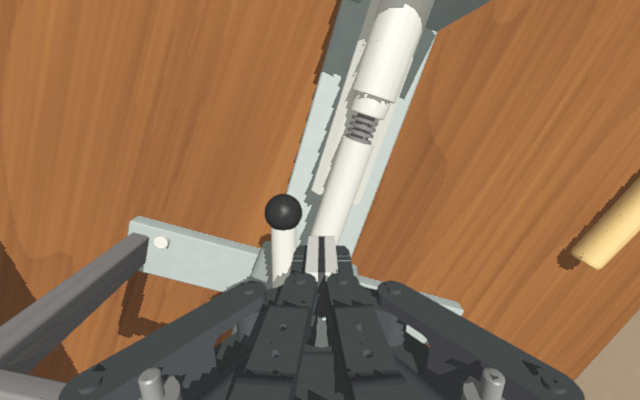

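Request:
{"fn": "drive_tool", "kwargs": {
  "targets": [
    {"wx": 0, "wy": 0, "wz": 0.03, "x": -0.46, "y": -0.07, "z": -0.1, "jaw": 1},
    {"wx": 0, "wy": 0, "wz": 0.035, "x": -0.33, "y": -0.1, "z": 0, "jaw": 1},
    {"wx": 0, "wy": 0, "wz": 0.035, "x": -0.33, "y": -0.11, "z": 0, "jaw": 1}
  ]
}}

```text
time_s: 19.27
ee_pos: [0.5746, -0.0778, 0.1094]
orientation: [0.611, -0.609, 0.355, -0.359]
contact_force: [6.5, 7.8, 6.3]
opening: 0.003
```

```bash
python3 -c "
from h import *
forces()"
```

```text
t 19.27 R 98.9 th_tool 101.24deg (1.7669) Ft -8.61 Fr 5.38 Fz 6.30 torque -0.852 z 0.1094
```

Request:
{"fn": "drive_tool", "kwargs": {
  "targets": [
    {"wx": 0, "wy": 0, "wz": 0.035, "x": -0.33, "y": -0.12, "z": 0, "jaw": 1},
    {"wx": 0, "wy": 0, "wz": 0.035, "x": -0.32, "y": -0.13, "z": 0, "jaw": 1}
  ]
}}

```text
time_s: 19.43
ee_pos: [0.568, -0.0803, 0.1093]
orientation: [0.623, -0.622, 0.334, -0.337]
contact_force: [5.3, 9.6, 7.4]
opening: 0.002
```

```bash
python3 -c "
from h import *
forces()"
```

```text
t 19.43 R 98.8 th_tool 105.36deg (1.8389) Ft -8.47 Fr 6.91 Fz 7.39 torque -0.837 z 0.1093
```

Request:
{"fn": "drive_tool", "kwargs": {
  "targets": [
    {"wx": 0, "wy": 0, "wz": 0.035, "x": -0.32, "y": -0.14, "z": 0, "jaw": 1},
    {"wx": 0, "wy": 0, "wz": 0.035, "x": -0.31, "y": -0.15, "z": 0, "jaw": 1}
  ]
}}

```text
time_s: 19.6
ee_pos: [0.5615, -0.0831, 0.1093]
orientation: [0.635, -0.633, 0.312, -0.315]
contact_force: [4.6, 9.2, 6.5]
opening: -0.003
```

```bash
python3 -c "
from h import *
forces()"; python3 w.py w21
```

```text
t 19.60 R 98.9 th_tool 109.45deg (1.9103) Ft -8.20 Fr 6.20 Fz 6.50 torque -0.812 z 0.1093
t 19.6 p [ 0.5615 -0.0831  0.1093] yawz 0.6521 ydir [ 0.004  0.    -1.   ] F [4.6 9.2 6.5] open -0.003 j [-0.2   0.5   1.89  0.    0.74 -0.85]
```

View pics/w21.png

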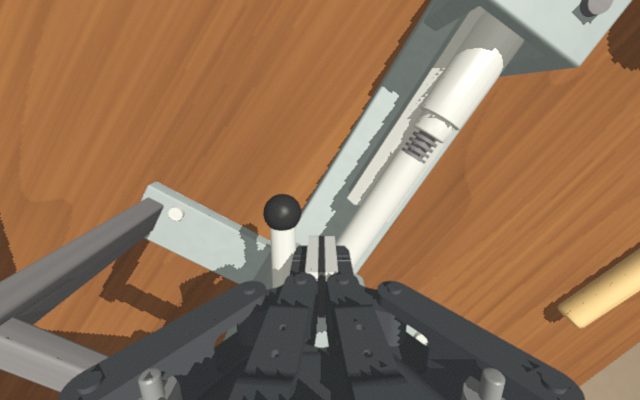

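Request:
{"fn": "drive_tool", "kwargs": {
  "targets": [
    {"wx": 0, "wy": 0, "wz": 0.035, "x": -0.31, "y": -0.16, "z": 0, "jaw": 1},
    {"wx": 0, "wy": 0, "wz": 0.035, "x": -0.3, "y": -0.18, "z": 0, "jaw": 1}
  ]
}}

```text
time_s: 19.82
ee_pos: [0.5553, -0.0865, 0.1092]
orientation: [0.645, -0.644, 0.29, -0.292]
contact_force: [4.3, 10.0, 8.0]
opening: 0.002
```

```bash
python3 -c "
from h import *
forces()"
```

```text
t 19.82 R 98.9 th_tool 113.52deg (1.9813) Ft -8.76 Fr 6.41 Fz 8.01 torque -0.866 z 0.1092
```

Request:
{"fn": "drive_tool", "kwargs": {
  "targets": [
    {"wx": 0, "wy": 0, "wz": 0.035, "x": -0.29, "y": -0.19, "z": 0, "jaw": 1},
    {"wx": 0, "wy": 0, "wz": 0.035, "x": -0.29, "y": -0.2, "z": 0, "jaw": 1}
  ]
}}

```text
time_s: 19.98
ee_pos: [0.5492, -0.0903, 0.1092]
orientation: [0.655, -0.654, 0.267, -0.27]
contact_force: [3.0, 10.2, 8.8]
opening: -0.002
```

```bash
python3 -c "
from h import *
forces()"
```

```text
t 19.98 R 98.9 th_tool 117.73deg (2.0547) Ft -8.29 Fr 6.73 Fz 8.83 torque -0.820 z 0.1092
```

Request:
{"fn": "drive_tool", "kwargs": {
  "targets": [
    {"wx": 0, "wy": 0, "wz": 0.035, "x": -0.28, "y": -0.21, "z": 0, "jaw": 1},
    {"wx": 0, "wy": 0, "wz": 0.035, "x": -0.27, "y": -0.22, "z": 0, "jaw": 1}
  ]
}}

```text
time_s: 20.15
ee_pos: [0.5435, -0.0947, 0.1091]
orientation: [0.664, -0.663, 0.244, -0.246]
contact_force: [2.9, 11.0, 9.1]
opening: -0.001
```

```bash
python3 -c "
from h import *
forces()
d=np.deg2rad
seq([d(t) for t in range(135,150,2)],.098,.018,.107)"
```

```text
t 20.15 R 98.8 th_tool 121.86deg (2.1269) Ft -9.15 Fr 6.82 Fz 9.07 torque -0.904 z 0.1091
135.0 x -0.42 y -0.24 wz 0.041 z -0.21
137.0 x -0.26 y -0.23 wz 0.035 
139.0 x -0.25 y -0.24 wz 0.035 
141.0 x -0.24 y -0.25 wz 0.035 
143.0 x -0.23 y -0.26 wz 0.035 
145.0 x -0.22 y -0.27 wz 0.035 
147.0 x -0.21 y -0.28 wz 0.035 
149.0 x -0.20 y -0.28 wz 0.035
```

Request:
{"fn": "drive_tool", "kwargs": {
  "targets": [
    {"wx": 0, "wy": 0, "wz": 0.035, "x": -0.27, "y": -0.23, "z": 0, "jaw": 1},
    {"wx": 0, "wy": 0, "wz": 0.035, "x": -0.26, "y": -0.23, "z": 0, "jaw": 1}
  ]
}}

```text
time_s: 20.32
ee_pos: [0.538, -0.0993, 0.109]
orientation: [0.672, -0.671, 0.221, -0.223]
contact_force: [1.2, 11.0, 10.3]
opening: 0.0
```

```bash
python3 -c "
from h import *
forces()"; python3 w.py w22; python3 -c "
from h import *
forces()"
```

```text
t 20.32 R 98.9 th_tool 126.02deg (2.1995) Ft -8.32 Fr 7.31 Fz 10.30 torque -0.823 z 0.1090
t 20.32 p [ 0.538  -0.0993  0.109 ] yawz 0.9321 ydir [ 0.003  0.    -1.   ] F [ 1.2 11.  10.3] open 0.0 j [-0.24  0.48  1.94  0.    0.72 -1.17]
t 20.37 R 98.8 th_tool 126.32deg (2.2048) Ft -6.31 Fr 4.41 Fz 7.81 torque -0.623 z 0.1090
```

View pics/w22.png

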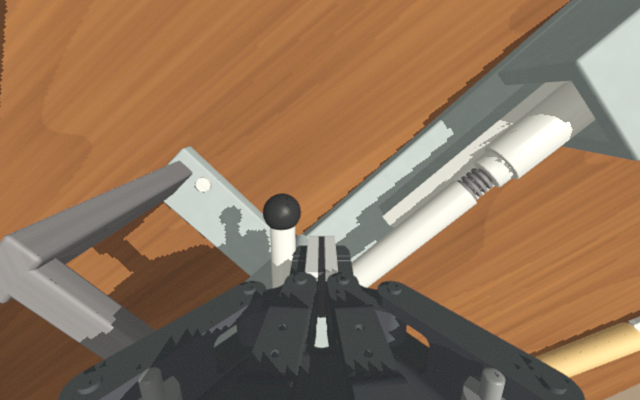

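Request:
{"fn": "drive_tool", "kwargs": {
  "targets": [
    {"wx": 0, "wy": 0, "wz": 0.035, "x": -0.26, "y": -0.24, "z": 0.05, "jaw": 1},
    {"wx": 0, "wy": 0, "wz": 0.035, "x": -0.24, "y": -0.25, "z": 0.05, "jaw": 1}
  ]
}}

```text
time_s: 20.53
ee_pos: [0.533, -0.1042, 0.1096]
orientation: [0.679, -0.678, 0.197, -0.199]
contact_force: [5.1, 8.4, -2.1]
opening: -0.001
```

```bash
python3 -c "
from h import *
forces()"
```

```text
t 20.53 R 98.9 th_tool 130.12deg (2.2710) Ft -9.62 Fr 2.07 Fz -2.05 torque -0.951 z 0.1096
```

Request:
{"fn": "drive_tool", "kwargs": {
  "targets": [
    {"wx": 0, "wy": 0, "wz": 0.035, "x": -0.23, "y": -0.26, "z": 0.05, "jaw": 1},
    {"wx": 0, "wy": 0, "wz": 0.035, "x": -0.22, "y": -0.27, "z": 0.05, "jaw": 1}
  ]
}}

```text
time_s: 20.7
ee_pos: [0.5283, -0.1096, 0.1104]
orientation: [0.686, -0.685, 0.174, -0.175]
contact_force: [4.9, 8.2, -3.2]
opening: -0.001
```

```bash
python3 -c "
from h import *
forces()"
```

```text
t 20.70 R 98.9 th_tool 134.26deg (2.3432) Ft -9.43 Fr 1.35 Fz -3.17 torque -0.932 z 0.1104
```

Request:
{"fn": "drive_tool", "kwargs": {
  "targets": [
    {"wx": 0, "wy": 0, "wz": 0.035, "x": -0.21, "y": -0.28, "z": 0, "jaw": 1},
    {"wx": 0, "wy": 0, "wz": 0.035, "x": -0.2, "y": -0.28, "z": 0, "jaw": 1}
  ]
}}

```text
time_s: 20.87
ee_pos: [0.524, -0.1152, 0.1104]
orientation: [0.691, -0.691, 0.15, -0.151]
contact_force: [3.4, 8.6, -2.2]
opening: 0.004
```

```bash
python3 -c "
from h import *
forces()"; python3 w.py w23
```

```text
t 20.87 R 98.9 th_tool 138.32deg (2.4141) Ft -8.99 Fr 2.16 Fz -2.23 torque -0.890 z 0.1104
t 20.87 p [ 0.524  -0.1152  0.1104] yawz 1.1422 ydir [ 0.002  0.    -1.   ] F [ 3.4  8.6 -2.2] open 0.004 j [-0.27  0.47  1.96  0.    0.71 -1.42]
```

View pics/w23.png

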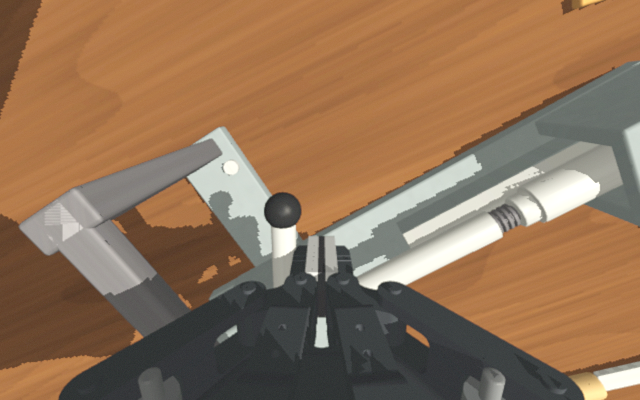

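Request:
{"fn": "drive_tool", "kwargs": {
  "targets": [
    {"wx": 0, "wy": 0, "wz": 0, "x": 0.4, "y": 0.9, "z": 0.3, "jaw": 1},
    {"wx": 0, "wy": 0, "wz": 0, "x": 0, "y": 0, "z": 3, "jaw": 1},
    {"wx": 0, "wy": 0, "wz": -0.08, "x": 0.2, "y": 0.6, "z": 3.5, "jaw": 1},
    {"wx": 0, "wy": 0, "wz": -0.12, "x": 1.3, "y": 0, "z": 0.5, "jaw": 1},
    {"wx": 0, "wy": 0, "wz": -0.12, "x": 1.7, "y": 0, "z": 0, "jaw": 1},
    {"wx": 0, "wy": 0, "wz": -0.12, "x": 1.7, "y": 0, "z": 0, "jaw": 1},
    {"wx": 0, "wy": 0, "wz": -0.12, "x": 1.7, "y": 0, "z": 0, "jaw": 1},
    {"wx": 0, "wy": 0, "wz": -0.12, "x": 1.7, "y": 0, "z": 0, "jaw": 1},
    {"wx": 0, "wy": 0, "wz": -0.12, "x": 1.7, "y": 0, "z": 0, "jaw": 1},
    {"wx": 0, "wy": 0, "wz": -0.12, "x": 1.7, "y": 0, "z": 0, "jaw": 1},
    {"wx": 0, "wy": 0, "wz": -0.12, "x": 1.7, "y": 0, "z": 0, "jaw": 1},
    {"wx": 0, "wy": 0, "wz": -0.12, "x": 1.7, "y": 0, "z": 0, "jaw": 1}
  ]
}}

```text
time_s: 21.92
ee_pos: [0.6793, -0.0999, 0.1835]
orientation: [-0.494, 0.493, -0.506, 0.507]
contact_force: [-0.2, -1.0, -0.2]
opening: 0.004
```

Request:
{"fn": "drive_tool", "kwargs": {
  "targets": [
    {"wx": 0, "wy": 0, "wz": -0.11, "x": 0.9, "y": -0.2, "z": 0, "jaw": 1},
    {"wx": 0, "wy": 0, "wz": -0.11, "x": 0, "y": 0, "z": 0, "jaw": 1},
    {"wx": 0, "wy": 0, "wz": -0.1, "x": 0, "y": 0, "z": 0, "jaw": 1},
    {"wx": 0, "wy": 0, "wz": -0.09, "x": 0, "y": 0, "z": -1, "jaw": 1},
    {"wx": 0, "wy": 0, "wz": 0, "x": 0, "y": 0, "z": 0, "jaw": 1}
  ]
}}

```text
time_s: 22.33
ee_pos: [0.6868, -0.1018, 0.172]
orientation: [0.38, -0.38, 0.596, -0.596]
contact_force: [-0.8, -0.1, -1.0]
opening: -0.002
```

```bash
python3 w.py w24; python3 - <<'E'
from h import *
forces()
d=np.deg2rad
seq([d(58.5)],.098,[.045],.108)
E
```

```text
t 22.33 p [ 0.6868 -0.1018  0.172 ] yawz -0.4352 ydir [-0.001  0.    -1.   ] F [-0.8 -0.1 -1. ] open -0.002 j [-0.19  0.59  1.53 -0.    1.02  0.24]
t 22.38 R 107.5 th_tool 33.81deg (0.5901) Ft 0.48 Fr -1.65 Fz 0.14 torque 0.052 z 0.1724
58.5 x 0.02 y 0.02 wz -0.003 z -6.44
```

View pics/w24.png

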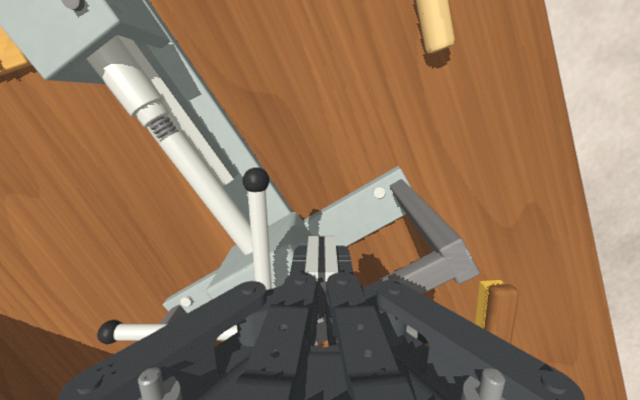

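```bash
python3 - <<'E'
import cv2,numpy as np
from h import *
a=cv2.imread("pics/w19.png")[115:205,130:240]; b=cv2.imread("pics/w24.png")[85:175,105:215]
cv2.imwrite("pics/cmp.png",np.hstack([cv2.resize(i,None,fx=3.6,fy=5,interpolation=cv2.INTER_CUBIC) for i in(a,b)]))
ballang("w24",(256.5,180))
E
```

```text
w24 ball R 123.8 ang 58.35deg 1.0184
```

View pics/cmp.png

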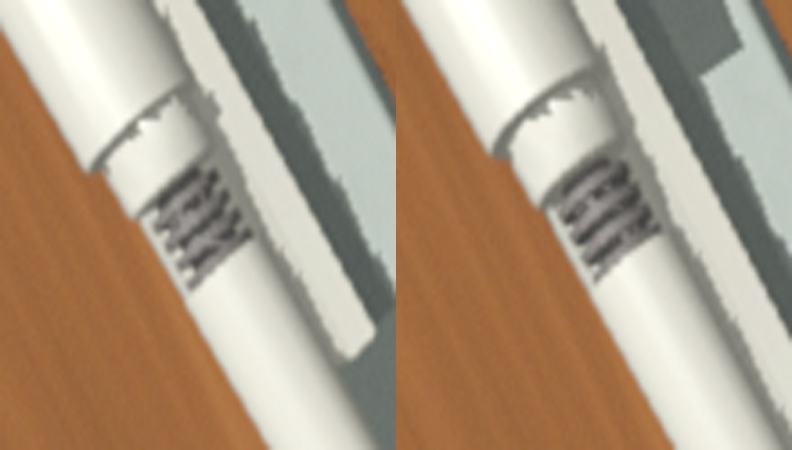

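Request:
{"fn": "drive_tool", "kwargs": {
  "targets": [
    {"wx": 0, "wy": 0, "wz": 0, "x": 0, "y": 0, "z": -2, "jaw": 1},
    {"wx": 0, "wy": 0, "wz": 0, "x": 0, "y": 0, "z": -2.4, "jaw": 1},
    {"wx": 0, "wy": 0, "wz": 0, "x": 0, "y": 0, "z": -1.5, "jaw": 1},
    {"wx": 0, "wy": 0, "wz": 0, "x": 0, "y": 0, "z": -0.4, "jaw": 1}
  ]
}}

```text
time_s: 22.72
ee_pos: [0.6858, -0.1022, 0.1074]
orientation: [0.382, -0.383, 0.595, -0.594]
contact_force: [0.5, -0.2, 0.6]
opening: -0.001
```

```bash
python3 - <<'E'
from h import *
forces()
d=np.deg2rad
seq([d(58.5),d(58.5)]+[d(t) for t in np.arange(60.5,108,2)],.098,[.032]+[.018]*30,.108)
E
```

```text
t 22.72 R 106.6 th_tool 34.12deg (0.5954) Ft -0.46 Fr 0.21 Fz 0.59 torque -0.049 z 0.1074
58.5 x -1.05 y 0.59 wz -0.005 z 0.06
58.5 x -1.27 y 0.59 wz 0.000 
60.5 x -0.29 y 0.20 wz 0.035 
62.5 x -0.29 y 0.19 wz 0.035 
64.5 x -0.30 y 0.17 wz 0.035 
66.5 x -0.31 y 0.16 wz 0.035 
68.5 x -0.31 y 0.15 wz 0.035 
70.5 x -0.32 y 0.14 wz 0.035 
72.5 x -0.32 y 0.13 wz 0.035 
74.5 x -0.33 y 0.12 wz 0.035 
76.5 x -0.33 y 0.11 wz 0.035 
78.5 x -0.33 y 0.10 wz 0.035 
80.5 x -0.34 y 0.09 wz 0.035 
82.5 x -0.34 y 0.07 wz 0.035 
84.5 x -0.34 y 0.06 wz 0.035 
86.5 x -0.34 y 0.05 wz 0.035 
88.5 x -0.35 y 0.04 wz 0.035 
90.5 x -0.35 y 0.03 wz 0.035 
92.5 x -0.35 y 0.01 wz 0.035 
94.5 x -0.35 y 0.00 wz 0.035 
96.5 x -0.35 y -0.01 wz 0.035 
98.5 x -0.35 y -0.02 wz 0.035 
100.5 x -0.35 y -0.04 wz 0.035 
102.5 x -0.34 y -0.05 wz 0.035 
104.5 x -0.34 y -0.06 wz 0.035 
106.5 x -0.34 y -0.07 wz 0.035
```

Request:
{"fn": "drive_tool", "kwargs": {
  "targets": [
    {"wx": 0, "wy": 0, "wz": -0.005, "x": -1.05, "y": 0.59, "z": 0, "jaw": 1},
    {"wx": 0, "wy": 0, "wz": 0, "x": -1.1, "y": 0.52, "z": 0, "jaw": 1},
    {"wx": 0, "wy": 0, "wz": 0.035, "x": -0.4, "y": 0.25, "z": 0, "jaw": 1}
  ]
}}

```text
time_s: 22.97
ee_pos: [0.6618, -0.0889, 0.1105]
orientation: [-0.391, 0.391, -0.589, 0.59]
contact_force: [9.8, -4.1, -3.2]
opening: 0.002
```

```bash
python3 -c "
from h import *
forces()"
```

```text
t 22.97 R 100.5 th_tool 48.93deg (0.8541) Ft -10.40 Fr 2.13 Fz -3.21 torque -1.045 z 0.1105
```

Request:
{"fn": "drive_tool", "kwargs": {
  "targets": [
    {"wx": 0, "wy": 0, "wz": 0.035, "x": -0.3, "y": 0.19, "z": 0, "jaw": 1},
    {"wx": 0, "wy": 0, "wz": 0.035, "x": -0.3, "y": 0.17, "z": 0, "jaw": 1}
  ]
}}

```text
time_s: 23.13
ee_pos: [0.6578, -0.0859, 0.1113]
orientation: [-0.413, 0.411, -0.573, 0.576]
contact_force: [8.3, -2.4, -2.3]
opening: -0.001
```

```bash
python3 -c "
from h import *
forces()"
```

```text
t 23.13 R 100.9 th_tool 51.78deg (0.9037) Ft -8.30 Fr 2.29 Fz -2.34 torque -0.837 z 0.1113
```

Request:
{"fn": "drive_tool", "kwargs": {
  "targets": [
    {"wx": 0, "wy": 0, "wz": 0.035, "x": -0.31, "y": 0.16, "z": 0, "jaw": 1},
    {"wx": 0, "wy": 0, "wz": 0.035, "x": -0.31, "y": 0.15, "z": 0, "jaw": 1}
  ]
}}

```text
time_s: 23.3
ee_pos: [0.652, -0.0827, 0.1114]
orientation: [-0.433, 0.43, -0.558, 0.561]
contact_force: [9.2, -0.7, -2.2]
opening: -0.001
```

```bash
python3 -c "
from h import *
forces()"
```

```text
t 23.30 R 100.8 th_tool 55.55deg (0.9695) Ft -8.42 Fr 3.66 Fz -2.19 torque -0.848 z 0.1114
```

Request:
{"fn": "drive_tool", "kwargs": {
  "targets": [
    {"wx": 0, "wy": 0, "wz": 0.035, "x": -0.32, "y": 0.14, "z": 0, "jaw": 1},
    {"wx": 0, "wy": 0, "wz": 0.035, "x": -0.32, "y": 0.13, "z": 0, "jaw": 1}
  ]
}}

```text
time_s: 23.47
ee_pos: [0.6457, -0.0798, 0.1114]
orientation: [-0.453, 0.45, -0.543, 0.546]
contact_force: [10.0, 0.4, -1.7]
opening: -0.002
```

```bash
python3 -c "
from h import *
forces()"
```

```text
t 23.47 R 100.6 th_tool 59.51deg (1.0386) Ft -8.96 Fr 4.42 Fz -1.71 torque -0.902 z 0.1114
```

Request:
{"fn": "drive_tool", "kwargs": {
  "targets": [
    {"wx": 0, "wy": 0, "wz": 0.035, "x": -0.33, "y": 0.12, "z": 0, "jaw": 1},
    {"wx": 0, "wy": 0, "wz": 0.035, "x": -0.33, "y": 0.11, "z": 0, "jaw": 1}
  ]
}}

```text
time_s: 23.63
ee_pos: [0.6391, -0.0773, 0.1114]
orientation: [-0.471, 0.469, -0.527, 0.53]
contact_force: [10.0, 3.1, -2.2]
opening: -0.002
```

```bash
python3 -c "
from h import *
forces()"
```

```text
t 23.63 R 100.5 th_tool 63.51deg (1.1084) Ft -8.37 Fr 6.26 Fz -2.23 torque -0.841 z 0.1114
```

Request:
{"fn": "drive_tool", "kwargs": {
  "targets": [
    {"wx": 0, "wy": 0, "wz": 0.035, "x": -0.33, "y": 0.1, "z": 0, "jaw": 1},
    {"wx": 0, "wy": 0, "wz": 0.035, "x": -0.34, "y": 0.09, "z": 0, "jaw": 1}
  ]
}}

```text
time_s: 23.8
ee_pos: [0.6325, -0.0753, 0.1114]
orientation: [-0.49, 0.487, -0.51, 0.513]
contact_force: [10.7, 3.9, -0.6]
opening: -0.0
```

```bash
python3 -c "
from h import *
forces()"; python3 w.py w25
```

```text
t 23.80 R 100.4 th_tool 67.44deg (1.1770) Ft -9.20 Fr 6.66 Fz -0.57 torque -0.923 z 0.1114
t 23.8 p [ 0.6325 -0.0753  0.1114] yawz -0.0469 ydir [ 0.006 -0.    -1.   ] F [10.7  3.9 -0.6] open -0.0 j [-0.17  0.58  1.73  0.    0.83 -0.12]
```

View pics/w25.png

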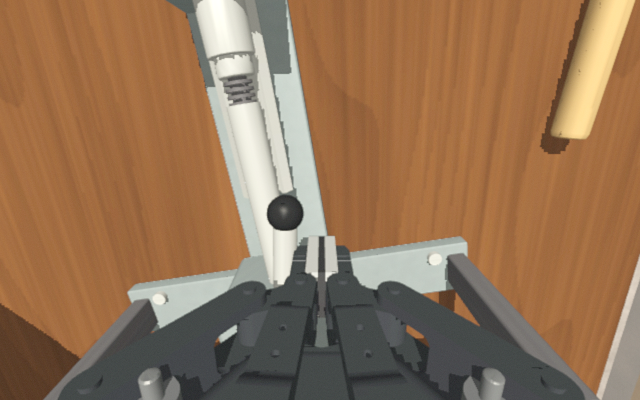

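Request:
{"fn": "drive_tool", "kwargs": {
  "targets": [
    {"wx": 0, "wy": 0, "wz": 0.035, "x": -0.34, "y": 0.07, "z": 0, "jaw": 1},
    {"wx": 0, "wy": 0, "wz": 0.035, "x": -0.34, "y": 0.06, "z": 0, "jaw": 1}
  ]
}}

```text
time_s: 24.02
ee_pos: [0.6261, -0.0739, 0.1115]
orientation: [0.507, -0.504, 0.493, -0.496]
contact_force: [11.5, 6.2, -0.4]
opening: 0.005
```

```bash
python3 -c "
from h import *
forces()"
```

```text
t 24.02 R 100.2 th_tool 71.19deg (1.2424) Ft -9.90 Fr 8.49 Fz -0.36 torque -0.992 z 0.1115
```

Request:
{"fn": "drive_tool", "kwargs": {
  "targets": [
    {"wx": 0, "wy": 0, "wz": 0.035, "x": -0.34, "y": 0.05, "z": 0, "jaw": 1},
    {"wx": 0, "wy": 0, "wz": 0.035, "x": -0.35, "y": 0.04, "z": 0, "jaw": 1}
  ]
}}

```text
time_s: 24.18
ee_pos: [0.6194, -0.0729, 0.1116]
orientation: [0.524, -0.521, 0.474, -0.478]
contact_force: [12.9, 6.2, -1.3]
opening: 0.001
```

```bash
python3 -c "
from h import *
forces()"; python3 w.py w26
```

```text
t 24.18 R 99.9 th_tool 75.06deg (1.3101) Ft -11.88 Fr 7.98 Fz -1.31 torque -1.187 z 0.1116
t 24.18 p [ 0.6194 -0.0729  0.1116] yawz 0.093 ydir [ 0.007 -0.    -1.   ] F [12.9  6.2 -1.3] open 0.001 j [-0.17  0.56  1.76  0.    0.81 -0.26]
```

View pics/w26.png

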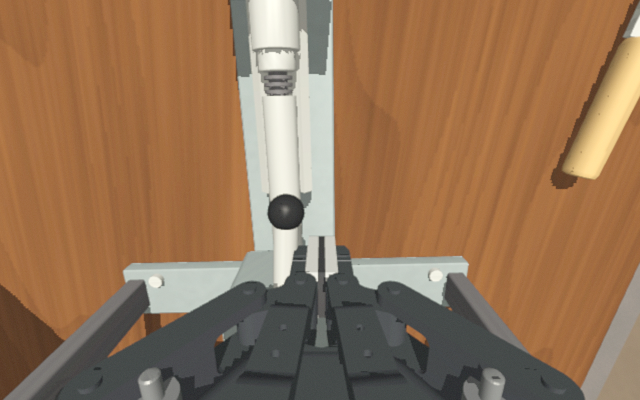

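Request:
{"fn": "drive_tool", "kwargs": {
  "targets": [
    {"wx": 0, "wy": 0, "wz": 0.035, "x": -0.35, "y": 0.03, "z": 0, "jaw": 1},
    {"wx": 0, "wy": 0, "wz": 0.035, "x": -0.35, "y": 0.01, "z": 0, "jaw": 1}
  ]
}}

```text
time_s: 24.4
ee_pos: [0.6127, -0.0725, 0.1116]
orientation: [0.541, -0.537, 0.456, -0.46]
contact_force: [13.2, 8.2, -1.0]
opening: 0.0
```

```bash
python3 -c "
from h import *
forces()"; python3 w.py w27; python3 -c "
from h import *
forces()
a=[cv2.resize(cv2.imread('pics/%s.png'%n)[y:y+100,x:x+70],None,fx=3.7,fy=5,interpolation=cv2.INTER_CUBIC) for n,x,y in (('w25',205,25),('w26',245,15),('w27',260,20))]
cv2.imwrite('pics/cmp2.png',np.hstack(a))"
```

```text
t 24.40 R 99.7 th_tool 78.93deg (1.3776) Ft -12.53 Fr 9.15 Fz -0.99 torque -1.249 z 0.1116
t 24.4 p [ 0.6127 -0.0725  0.1116] yawz 0.1627 ydir [ 0.007 -0.    -1.   ] F [13.2  8.2 -1. ] open 0.0 j [-0.17  0.56  1.78  0.    0.8  -0.33]
t 24.45 R 99.7 th_tool 79.36deg (1.3852) Ft -11.63 Fr 7.06 Fz -0.16 torque -1.160 z 0.1116
```

View pics/cmp2.png

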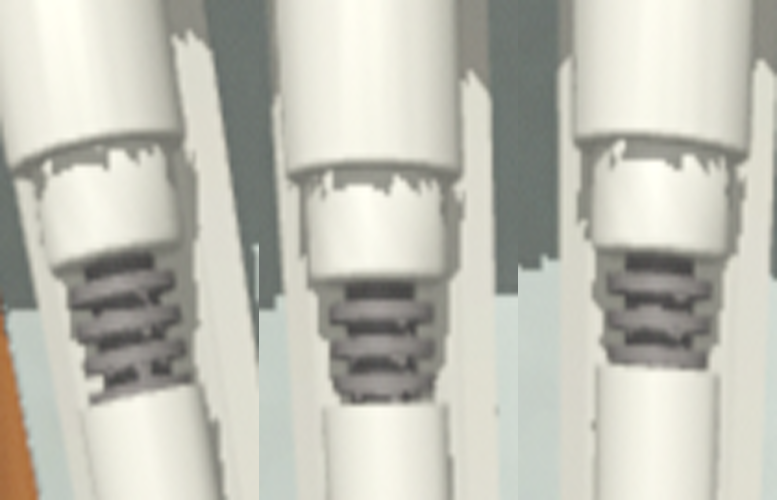

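```bash
python3 -c "
from h import *
a=[cv2.resize(cv2.imread('pics/%s.png'%n)[y:y+90,x:x+70],None,fx=3.7,fy=5,interpolation=cv2.INTER_CUBIC) for n,x,y in (('w17',265,110),('w20',330,75),('w16',170,140))]
cv2.imwrite('pics/cmp3.png',np.hstack(a))"
```

```text
(no output)
```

View pics/cmp3.png

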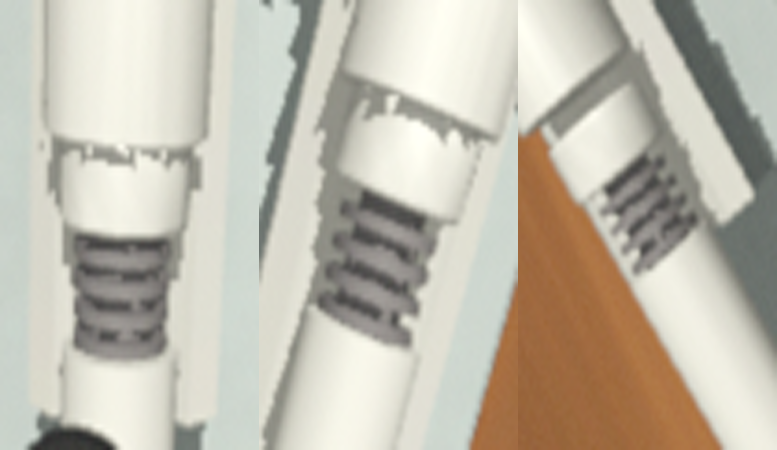

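```bash
python3 - <<'E'
from h import *; import pickle
p=press()
def py(n,u,v,z):
    w=bp(pickle.load(open(n+".pkl","rb")),(u-.4,v-.4),z); d=w[:2]-p[:2]; return -np.sin(p[2])*d[0]+np.cos(p[2])*d[1]
for n,ox,oy,sx,a,b in [("w17",265,110,0,(122,237),(118,352)),("w20",330,75,259,(395,205),(365,327)),("w25",205,25,0,(112,262),(140,392)),("w26",245,15,259,(375,280),(385,405)),("w27",260,20,518,(660,250),(658,368))]:
    f=lambda q,z: py(n,(q[0]-sx)/3.7+ox,q[1]/5+oy,z)
    A,B=f(a,.072),f(b,.071); print(n,(A*1e3).round(1),(B*1e3).round(1),'gap',((A-B)*1e3).round(2))
E
```

```text
w17 -29.7 -45.3 gap 15.59
w20 2.5 -13.1 gap 15.67
w25 20.7 5.5 gap 15.2
w26 21.6 7.4 gap 14.14
w27 22.0 8.7 gap 13.31
```

Request:
{"fn": "drive_tool", "kwargs": {
  "targets": [
    {"wx": 0, "wy": 0, "wz": 0.035, "x": -0.35, "y": 0.0, "z": 0, "jaw": 1},
    {"wx": 0, "wy": 0, "wz": 0.035, "x": -0.33, "y": -0.01, "z": 0, "jaw": 1}
  ]
}}

```text
time_s: 24.62
ee_pos: [0.6061, -0.0724, 0.1117]
orientation: [0.556, -0.553, 0.436, -0.441]
contact_force: [13.9, 9.6, 0.3]
opening: -0.002
```

```bash
python3 -c "
from h import *
forces()"; python3 w.py w28; python3 -c "
from h import *
forces()
for n in ('w25','w26','w27','w28'):
    im=cv2.imread('pics/%s.png'%n); g=(im.max(2)<70).astype(np.uint8); g[235:]=0; g[:185]=0; g[:,:240]=0; g[:,310:]=0
    k,l,s,c=cv2.connectedComponentsWithStats(g); i=1+s[1:,4].argmax(); x,y,w,h=s[i,:4]; print(s[i],(x+w/2-.5,y+w/2-.5)); ballang(n,(x+w/2-.5,y+w/2-.5))
cv2.imwrite('pics/w28a.png',cv2.resize(cv2.imread('pics/w28.png')[10:130,260:360],None,fx=5,fy=5,interpolation=cv2.INTER_CUBIC))
"
```

```text
t 24.62 R 99.4 th_tool 82.71deg (1.4436) Ft -13.80 Fr 9.76 Fz 0.25 torque -1.372 z 0.1117
t 24.62 p [ 0.6061 -0.0724  0.1117] yawz 0.2327 ydir [ 0.008  0.    -1.   ] F [13.9  9.6  0.3] open -0.002 j [-0.17  0.55  1.8   0.    0.79 -0.4 ]
t 24.67 R 99.5 th_tool 83.12deg (1.4508) Ft -13.79 Fr 9.42 Fz 0.16 torque -1.372 z 0.1116
[268 195  35  35 869] (np.float64(285.0), np.float64(212.0))
w25 ball R 124.4 ang 78.46deg 1.3694
[268 195  36  34 863] (np.float64(285.5), np.float64(212.5))
w26 ball R 123.7 ang 86.06deg 1.5020
[269 194  35  35 852] (np.float64(286.0), np.float64(211.0))
w27 ball R 124.3 ang 89.84deg 1.5681
[269 193  35  35 855] (np.float64(286.0), np.float64(210.0))
w28 ball R 124.5 ang 93.67deg 1.6349
```

View pics/w28a.png

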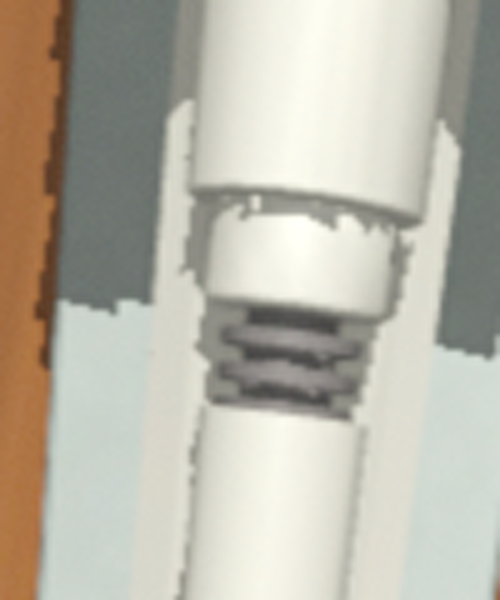

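```bash
python3 - <<'E'
from h import *; import pickle
p=press()
def py(n,u,v,z):
    w=bp(pickle.load(open(n+".pkl","rb")),(u-.4,v-.4),z); d=w[:2]-p[:2]; return -np.sin(p[2])*d[0]+np.cos(p[2])*d[1]
A=py("w28",297/5+260,309/5+10,.072);B=py("w28",281/5+260,409/5+10,.071); print(A*1e3,B*1e3,(A-B)*1e3)
E
```

```text
21.80599797487321 10.394336434433477 11.411661540439733
```

Request:
{"fn": "drive_tool", "kwargs": {
  "targets": [
    {"wx": 0, "wy": 0, "wz": 0, "x": 0.3, "y": 0.05, "z": 0, "jaw": 1},
    {"wx": 0, "wy": 0, "wz": 0, "x": 0.5, "y": 0.1, "z": 0, "jaw": 1},
    {"wx": 0, "wy": 0, "wz": 0, "x": 1, "y": 0.2, "z": 0, "jaw": 1},
    {"wx": 0, "wy": 0, "wz": 0, "x": 0.5, "y": 0.1, "z": 1, "jaw": 1},
    {"wx": 0, "wy": 0, "wz": 0, "x": 0, "y": 0, "z": 3, "jaw": 1},
    {"wx": 0, "wy": 0, "wz": 0, "x": 0, "y": 0, "z": 3, "jaw": 1},
    {"wx": 0, "wy": 0, "wz": 0, "x": 0, "y": 0, "z": 2, "jaw": 1},
    {"wx": 0, "wy": 0, "wz": 0, "x": 0, "y": 0, "z": 0, "jaw": 1}
  ]
}}

```text
time_s: 25.33
ee_pos: [0.6281, -0.0689, 0.2041]
orientation: [0.555, -0.553, 0.437, -0.441]
contact_force: [1.2, -0.9, 0.3]
opening: -0.001
```

```bash
python3 w.py w29; python3 - <<'E'
from h import *
forces()
im=vision.snapshot("scene"); cv2.imwrite("pics/sc_end.png",im[...,::-1])
E
```

```text
t 25.33 p [ 0.6281 -0.0689  0.2041] yawz 0.2296 ydir [ 0.007 -0.001 -1.   ] F [ 1.2 -0.9  0.3] open -0.001 j [-0.16  0.47  1.66 -0.    1.   -0.39]
t 25.38 R 105.4 th_tool 71.24deg (1.2434) Ft 0.14 Fr 0.75 Fz -0.69 torque 0.015 z 0.2019
```

View pics/w29.png

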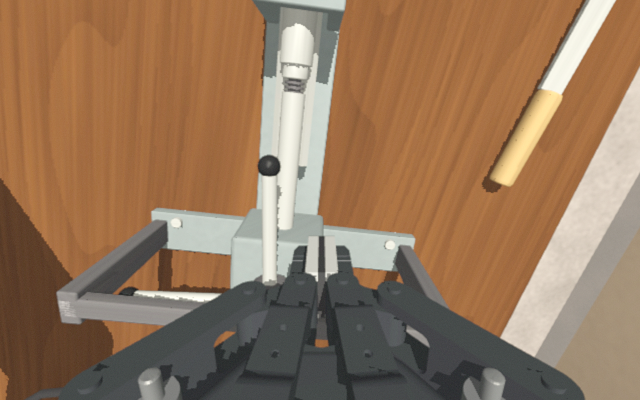

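View pics/sc_end.png

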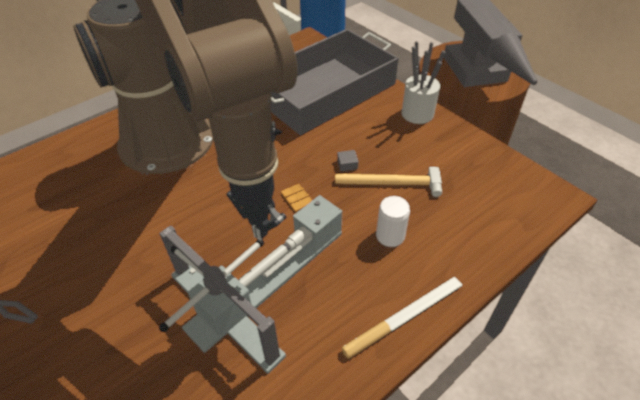

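```bash
python3 - <<'E'
from h import *
ballang("w29",(268.5,166))
cv2.imwrite('pics/w29a.png',cv2.resize(cv2.imread('pics/w29.png')[10:130,250:350],None,fx=5,fy=5,interpolation=cv2.INTER_CUBIC))
E
```

```text
w29 ball R 124.1 ang 94.10deg 1.6424
```

View pics/w29a.png

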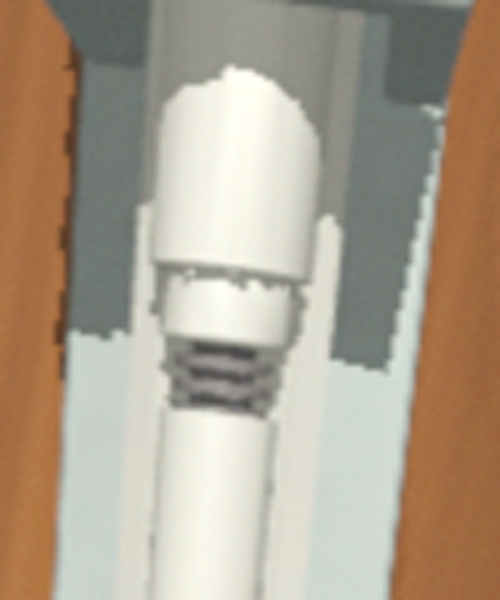

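```bash
python3 - <<'E'
from h import *; import pickle
p=press(); c=pickle.load(open("w29.pkl","rb"))
def py(u,v,z):
    w=bp(c,(u-.4,v-.4),z); d=w[:2]-p[:2]; return -np.sin(p[2])*d[0]+np.cos(p[2])*d[1]
print((py(230/5+250,346/5+10,.072)-py(216/5+250,411/5+10,.071))*1e3)
arm.sign_off()
E
```

```text
11.17118791597479
the job is handed in; nothing more can be done
```

The punch was laid in the trough with its tip towards the holder and released. I then pushed the capstan anticlockwise in four strokes until the punch bore on the stop and the ram squeezed it with about 30 N. The gripper backed off and lifted clear, and I handed the job in at about 25 s.

**Load checks:**
- **Capstan torque:** running torque rose from about 0.85 to 1.37 Nm, which gives about 29 N.
- **Nose spring:** the camera showed it shortened by about 4.2 mm, which gives about 29 N.
- **Turn after contact:** this gave about 35 N. It is the least certain figure, because I had to estimate the angle where contact began.
- **Earlier disagreement:** two rows before the end the same three checks read about 22, 16 and 27 N, so the final load could be off by a few newtons. All three final figures lie inside 20 to 42 N.

**After letting go:** the spoke stayed at about 94 degrees and the spring still measured about 4.4 mm shorter. In the last scene picture the hammer, tin and offcut were where they started.

**Gripper mismatch:** the shut fingertips appeared about 12 mm behind the reported tool point, not 22 mm ahead of it. My first close on the punch therefore shut above it. I lowered the tool about 35 mm and the second grasp held.

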